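# Take the transport wedges out of a filling-valve rail and shut them in their tub

## Robot

A 6-joint arm with a two-finger parallel gripper is mounted at the origin on a cart in front of the work surface, level with it; the furniture and walls round the work are solid. World frame = base frame: x ahead of the robot, y to its left, z up, the work surface at z = 0. Lengths are in m, angles in rad, forces in N, time in s.
With the tool pointing down it reaches from about 0.375 to 0.975 m from the base axis. Payload 3.8 kg.
Tool frame: the origin (TCP) lies between the finger pads; the fingertips stand 14 mm ahead of it and the grasp point (between the pads) lies 5 mm behind it; z points along the fingers, y is the direction in which the jaws open and shut (so a half turn about z gives the same grasp; the last joint's range is limited). The gripper opens to 88 mm and grips with 3 to 60 N. Pads are 18 mm wide; open, the fingers measure 123 mm over their backs; the gripper's body (75 mm by 187 mm) begins 45 mm behind the grasp point.
Start: joints at [1.271, 0.264, 1.604, -0, 1.274, -0.037], TCP at [0.175, 0.652, 0.253] pointing down, gripper open.
Joint ranges: [-2.63, 2.63], [-0.94, 2.18], [0.31, 2.57], [-1.31, 4.45], [0, 2.66], [-2.55, 2.55]. Speed limits (rad/s): [2.57, 2.57, 3.14, 3.14, 3.14, 3.14].

## Interface

Orientations are given as a rotation vector (axis times angle).
In Python, from workcell import env gives the robot as it stands.
- The arm moves only by the shell command python3 -m jog 'ROWS' [FORCE]. ROWS is JSON, a list that holds one entry, the list of rows, each a list of 7 numbers: the shift along the tool's x, y, z scaled (see below), then the turn, a rotation vector about the tool's x, y, z scaled (see below), then the opening, from 0 (shut) to 1 (fully open). In form: [[[tx, ty, tz, rx, ry, rz, grip], ...]]. A call has exactly 8 rows; each row is the pose to reach, as a shift and turn from the pose measured when the call began, along the tool's axes at that moment; what a row does not reach only later rows make up. The controller multiplies each number of a shift by 400 mm and each number of a turn by pi/2 rad. A row lasts 1/8 s, in which the tool goes at most 62.5 mm and 10.7 degrees, less where a joint would pass 70% of its speed; a pose out of reach is approached as far as the arm can. A call with a number of a shift or a turn outside -1 to 1 is refused whole. A call with a gripper value outside its range is refused whole. The fingers move at their own pace and stop on an object; FORCE is the grip in N (left out, the last holds). Time passes only in rows, so rows that repeat a pose let the fingers close, or fill a call up. It gives the time, the measured TCP pose, the force and the opening at its end, in the units of the state.
- env.state(): the state, without advancing time (a new reading comes with each control period).
- env.read_camera(name): name is "scene" or "top"; returns a dict with "frame" (420x560x3 uint8, red, green, blue), "fx", "fy", "cx", "cy" (pixels), "xyz" and "orientation" of the camera in the world. Camera axes: x right, y down, z forward; pixel columns grow to the right and rows downward; lengths in m; the calibration is good to about 2 mm. A picture is of the moment at which its call begins. There is no depth.
- env.hand_in(): hands the job in, once; it reports no verdict.
The state is a dict: "time": time; "joints": joint angles; "joint_vel": joint speeds; "effort": joint torques, N m; "ee_pos": TCP position; "orientation": TCP orientation; "wrist_force": force on the tool from outside, world axes, zero at the start; "torque": the same for the moment, N m; "gripper_width": finger opening in m.
Only numpy, scipy, OpenCV 4.12 (cv2) and the standard library are available. Lean on these libraries where they do the work, as an engineer would, in place of code of your own. Each camera call takes 0.05 s, during which the arm holds its last target. There are 200 camera calls.

## Task

Take every red transport wedge out from under the sprung stems of the valve rail: work each one loose with small side-to-side pulls instead of yanking it, so that the loose-standing rail is not dragged from its place. Put all the wedges in the grey tub, then press the lid down onto the tub until it is fully home and level. Leave the tape measure and the seal jar where they are.

Things in the scene. Friction and masses are not known exactly. Their poses are not given: they have to be found in the camera images.
- valve_rail: Aluminium filling-valve rail, 80 x 200 x 67 mm, 3.6 kg, loose on rubber feet: a side push of 12 to 24 N slides it. Origin: on the table under its middle, z up; wedges stick out of its front, its -x. Base plate x -35..45 mm, top at z 20. Beam over it: x -33..13, z 44..58; back block x 12..45. Three stems, y -65, 0, 65 mm, brass tops up to z 67.
- stem_1 (a joint): sprung valve stem 1 (y = -65 mm of the rail): about 0 = lifted on a fully driven wedge; grows as it sinks; 0.008 m = down, no wedge below. Presses down with 21 to 25 N.
- stem_2 (a joint): valve stem 2 (middle, y = 0): as stem_1
- stem_3 (a joint): valve stem 3 (y = +65 mm): as stem_1
- tub: Grey round open tub, loose, 0.4 kg; outer radius 58 mm (bead outside 60.5), inner radius 54, 62 mm high, floor 4 mm thick. Origin: centre of its underside, z up. Four small sprung catches stand 4.5 mm inward of the wall, 6 mm below the rim.
- lid: Press-on lid, loose, right way up, 0.09 kg: black plug 14 mm high, radius 51.5; blue flange on it, radius 60.5, 4 mm thick; knob radius 12, 22 mm high. Origin: centre of the plug's underside, z up. Merely laid on, it rests on the catches, origin 56 mm above the tub's. Pressed down in the middle with 8 to 20 N it snaps in, flange on the rim, origin 48 mm above the tub's.
- lid_knob (a point): middle of the lid's knob, on its axis, 30 mm above the lid's origin
- tub_rim (a point): centre of the tub's mouth, at rim height (62 mm above its origin)
- tape_measure: yellow and black tape measure, 34 x 79 x 57 mm, a bystander; origin at the centre of its underside
- push_handle (a point): fixed: near upper corner of the table's push handle, an upright tube loop 25 mm thick at the table's right end (world y about -0.355), from x 0.43 to 0.85, up to z 0.38. The arm starts outside it: come in towards the base first, then out over the table
- filler_column (a point): fixed: foot of the bottle filler's tall column, 46 mm square; its base plate and bracket reach 95 mm from it in x and 57 mm in y
- seal_jar: clear jar with a black cap, 58 mm across and 56 mm high, a bystander; origin at the centre of its underside
- wedge_1: Red plastic wedge, 80 x 20 x 14 mm, 30 g, driven under stem 1; None if absent. Own x runs handle to tip: handle -44..0, 14 mm thick, sticking out in front of the rail's plate, free below; blade 0..36, thinning from 14 to 6 mm. Origin: underside, where blade meets handle; z up. It lies flat on the plate, the stem pressing on the blade 12 to 16 mm beyond the origin.
- wedge_1_grip (a point): middle of the handle of wedge 1, 27 mm behind its origin, 7 mm above its underside; hold it here across its 20 mm width. A straight pull (30 to 40 N) drags the rail along; swung from side to side about the stem (0.2 rad either way; nothing stands beside the blade) it creeps out under a light pull, about 2 mm a swing. Free after about 30 mm.
- stem_axis_1 (a point): on the axis of stem 1, at the top face of the rail's base plate; swing wedge 1 about this point
- wedge_2: Red plastic wedge, 80 x 20 x 14 mm, 30 g, driven under stem 2; None if absent. Own x runs handle to tip: handle -44..0, 14 mm thick, sticking out in front of the rail's plate, free below; blade 0..36, thinning from 14 to 6 mm. Origin: underside, where blade meets handle; z up. It lies flat on the plate, the stem pressing on the blade 12 to 16 mm beyond the origin.
- wedge_2_grip (a point): middle of the handle of wedge 2, 27 mm behind its origin, 7 mm above its underside; hold it here across its 20 mm width. A straight pull (30 to 40 N) drags the rail along; swung from side to side about the stem (0.2 rad either way; nothing stands beside the blade) it creeps out under a light pull, about 2 mm a swing. Free after about 30 mm.
- stem_axis_2 (a point): on the axis of stem 2, at the top face of the rail's base plate; swing wedge 2 about this point
- wedge_3: Red plastic wedge, 80 x 20 x 14 mm, 30 g, driven under stem 3; None if absent. Own x runs handle to tip: handle -44..0, 14 mm thick, sticking out in front of the rail's plate, free below; blade 0..36, thinning from 14 to 6 mm. Origin: underside, where blade meets handle; z up. It lies flat on the plate, the stem pressing on the blade 12 to 16 mm beyond the origin.
- wedge_3_grip (a point): middle of the handle of wedge 3, 27 mm behind its origin, 7 mm above its underside; hold it here across its 20 mm width. A straight pull (30 to 40 N) drags the rail along; swung from side to side about the stem (0.2 rad either way; nothing stands beside the blade) it creeps out under a light pull, about 2 mm a swing. Free after about 30 mm.
- stem_axis_3 (a point): on the axis of stem 3, at the top face of the rail's base plate; swing wedge 3 about this point
There are look-alikes about, which are no part of the job. Of the things that look like the tub, the larger one is meant.

How it is judged:
By the outcome, as a careful person would: the job done as asked, in the order asked, and still so for the second after the job is handed in, with the robot touching nothing.
Of wedge_1, wedge_2, wedge_3 only 2 to 3 are there at a start; the rules pass over those that are not, and their reading is None.
At some moment in a run one of lid, tub may be knocked a few centimetres aside while the robot is not near it.
Once in a run the grip may slacken for a moment while it holds something.
It also fails if it takes over 210 s, if anything falls off the work surface, if the arm or the gripper's body presses on something with over 40 N, if the wrist force passes 120 N, or if a joint passes its speed limit or range.

## Working session

There is one attempt and no reset: what is moved stays moved. The work goes in short steps, Python scripts to look and compute and a shell command to move; the robot and the scene stay as the last step left them, time stands still between calls to the robot, and variables do not carry over. Pictures are saved under pics/ and viewed, about 12 in all and at most 16, crops included, and the job is handed in when it is done.

```bash
ls; mkdir -p pics; cat > h.py <<'E'
import numpy as np, cv2
from scipy.spatial.transform import Rotation as R
from workcell import env
def cam(n):
    c=env.read_camera(n); return c
def save(c,fn,box=None,s=1):
    f=c["frame"][:,:,::-1]
    if box: f=f[box[1]:box[3],box[0]:box[2]]
    cv2.imwrite("pics/"+fn,cv2.resize(f,None,fx=s,fy=s,interpolation=cv2.INTER_CUBIC))
def Rm(o):
    o=np.array(o); return R.from_rotvec(o) if o.shape==(3,) else (R.from_quat(o) if o.shape==(4,) else R.from_matrix(o))
def ray(c,u,v):
    d=Rm(c["orientation"]).apply([(u-c["cx"])/c["fx"],(v-c["cy"])/c["fy"],1]); return np.array(c["xyz"]),d
def onz(c,u,v,z):
    p,d=ray(c,u,v); return p+d*(z-p[2])/d[2]
def proj(c,P):
    q=Rm(c["orientation"]).inv().apply(np.array(P)-np.array(c["xyz"])); return c["fx"]*q[...,0]/q[...,2]+c["cx"],c["fy"]*q[...,1]/q[...,2]+c["cy"]
def todelta(P,yaw=None):
    """scaled tool shift/turn to reach world P, with tool down and tool-x at world angle yaw"""
    s=env.state(); r=Rm(s["orientation"]); d=r.inv().apply(np.array(P)-s["ee_pos"])/0.4
    if yaw is None: t=np.zeros(3)
    else:
        tgt=R.from_matrix(np.array([[np.cos(yaw),np.sin(yaw),0],[np.sin(yaw),-np.cos(yaw),0],[0,0,-1]]).T)
        t=(r.inv()*tgt).as_rotvec()/(np.pi/2)
    return np.round(d,4),np.round(t,4)
def st():
    s=env.state(); m=Rm(s["orientation"]).as_matrix()
    print("t",round(s["time"],2),"p",np.round(s["ee_pos"],4),"xax",np.round(m[:,0],3),"z",np.round(m[:,2],3),"w",round(s["gripper_width"],4),"F",np.round(s["wrist_force"],1),"j",np.round(s["joints"],2))
E
python3 - <<'E'
from h import *
for n in ("scene","top"):
    c=cam(n); save(c,n+"0.png",s=1.42); print(n,c["fx"],c["cx"],c["cy"],c["xyz"],c["orientation"])
st()
E
```

```text
pics
scene 453.9735721117777 278.67835034080883 211.37258712504126 [-0.13019852 -0.45515486  0.98198576] [-2.10093054  1.1977152  -0.50534407]
top 419.5003061492631 276.77009576540826 214.47399463030968 [ 0.40322496 -0.06778532  1.29269845] [-2.16052136  2.13764118 -0.13638351]
t 0.1 p [0.1752 0.6512 0.2515] xax [-0.966  0.26   0.   ] z [-0.001 -0.002 -1.   ] w 0.0882 F [ 0.3 -0.2  0.3] j [ 1.27  0.26  1.61 -0.    1.27 -0.04]
```

View pics/scene0.png

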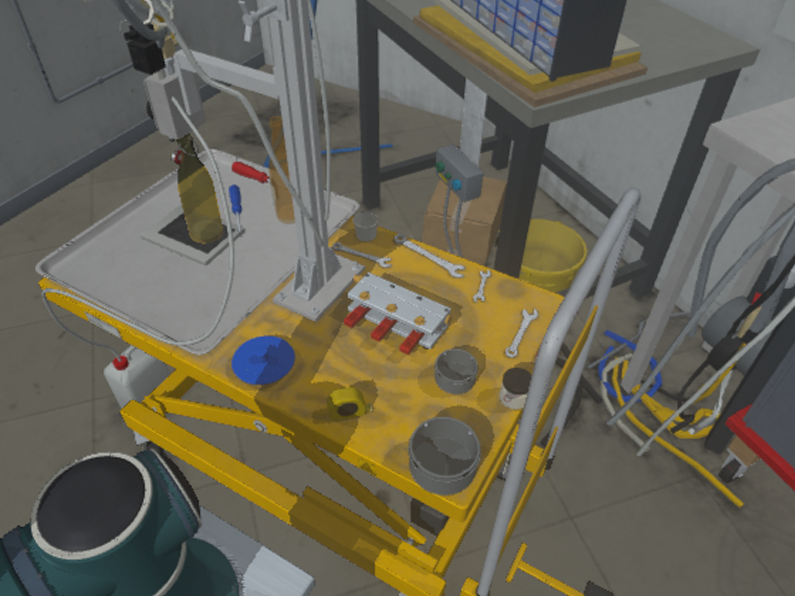

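View pics/top0.png

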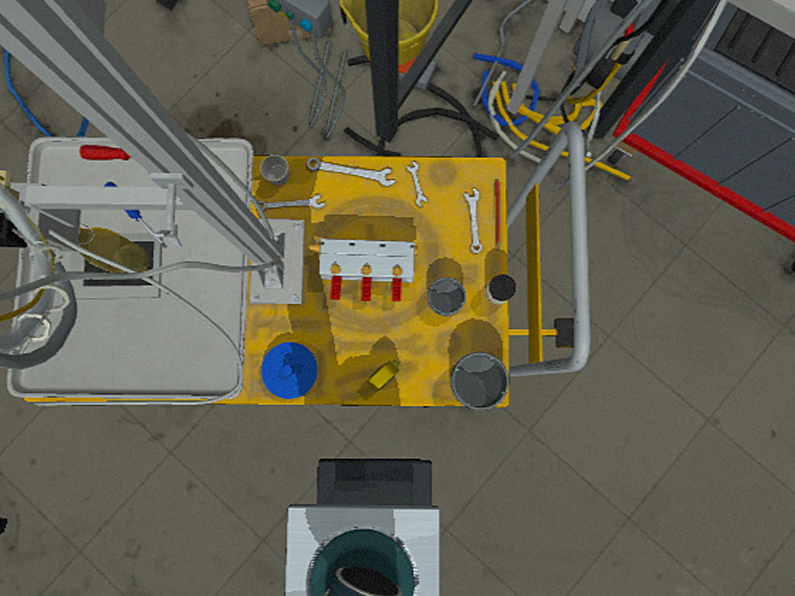

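The two views show three red wedges, at top (336,288), (366,288) and (397,288), in front of the rail. The blue lid is at (290,370), the tape measure at (384,375) and the jar at (501,289). Tub candidates are the large one at (479,380), a medium one at (446,295) and a small one at (274,168). The large one fits the description. I'll measure next and confirm with one crop.

```bash
python3 - <<'E'
from h import *
c=cam("top"); save(c,"crop1.png",(170,100,370,295),3)
hsv=cv2.cvtColor(c["frame"],cv2.COLOR_RGB2HSV)
def blobs(m,amin):
    n,l,s,ce=cv2.connectedComponentsWithStats(m.astype(np.uint8))
    return [(i,s[i],ce[i],l==i) for i in range(1,n) if s[i][4]>amin]
H,S,V=[hsv[...,i] for i in range(3)]
roi=np.zeros(H.shape,bool); roi[180:220,225:300]=1
for i,s,ce,m in blobs(((H<8)|(H>172))&(S>120)&roi,30):
    ys,xs=np.nonzero(m); (cx,cy),wh,a=cv2.minAreaRect(np.c_[xs,ys].astype(np.float32))
    print("wedge px",s,np.round(ce,1),"world@.034",np.round(onz(c,*ce,.032),4),wh,a)
    P=np.array([onz(c,x,y,.034)[:2] for x,y in zip(xs,ys)]); w,v=np.linalg.eigh(np.cov(P.T)); print("   axis",np.round(v[:,1],3),"x range",P[:,0].min(),P[:,0].max(), 'sd',np.sqrt(w))
roi[:]=0; roi[230:290,180:230]=1
for i,s,ce,m in blobs((H>100)&(H<130)&(S>120)&roi,200): 
    ct=max(cv2.findContours(m.astype(np.uint8),0,1)[0],key=cv2.contourArea);(u,v),r=cv2.minEnclosingCircle(ct)
    e=cv2.fitEllipse(ct);print("lid",s,np.round(ce,1),(u,v),r,e,np.round(onz(c,*e[0],.018),4))
# white beam
roi[:]=0; roi[165:200,215:300]=1
for i,s,ce,m in blobs((S<40)&(V>120)&roi,200):
    ys,xs=np.nonzero(m); r=cv2.minAreaRect(np.c_[xs,ys].astype(np.float32)); print("rail",s,r,[np.round(onz(c,*q,.058),3) for q in cv2.boxPoints(r)])
for n,(u,v) in dict(tub=(480,378),tape=(384,375),jar=(501,289),small=(446,295),fillerfoot=(283,260)).items():print(n,np.round(onz(c,u/1.42,v/1.42,.06),3))
E
```

```text
wedge px [233 194   7  17 105] [236.1 202.1] world@.034 [0.6095 0.066  0.032 ] (16.0, 6.0) 90.0
   axis [-0.998  0.065] x range 0.5846284537194497 0.6341009509914549 sd [0.00542862 0.01502771]
wedge px [255 195   7  17 104] [257.6 202.9] world@.034 [6.077e-01 6.000e-04 3.200e-02] (16.0, 6.0) 90.0
   axis [-1.     0.005] x range 0.5822442759000498 0.6316726700269777 sd [0.00536367 0.01534491]
wedge px [276 196   7  16  96] [278.7 203.4] world@.034 [ 0.6065 -0.0637  0.032 ] (15.0, 6.0) 90.0
   axis [-0.999  0.044] x range 0.5828926556369463 0.6292172011712461 sd [0.00530161 0.01436899]
lid [ 184  241   39   40 1225] [203.1 260.5] (203.14785766601562, 260.3222351074219) 19.928081512451172 ((203.1372833251953, 260.4964294433594), (38.221866607666016, 39.019264221191406), 25.95604705810547) [0.4317 0.163  0.018 ]
rail [ 225  168   67   31 1540] ((257.92486572265625, 183.1044464111328), (66.10071563720703, 28.124923706054688), 2.045408248901367) [array([0.623, 0.099, 0.058]), array([0.709, 0.098, 0.058]), array([ 0.704, -0.101,  0.058]), array([ 0.618, -0.099,  0.058])]
tub [ 0.419 -0.239  0.06 ]
tape [ 0.423 -0.042  0.06 ]
jar [ 0.604 -0.284  0.06 ]
small [ 0.59  -0.169  0.06 ]
fillerfoot [0.661 0.175 0.06 ]
```

View pics/crop1.png

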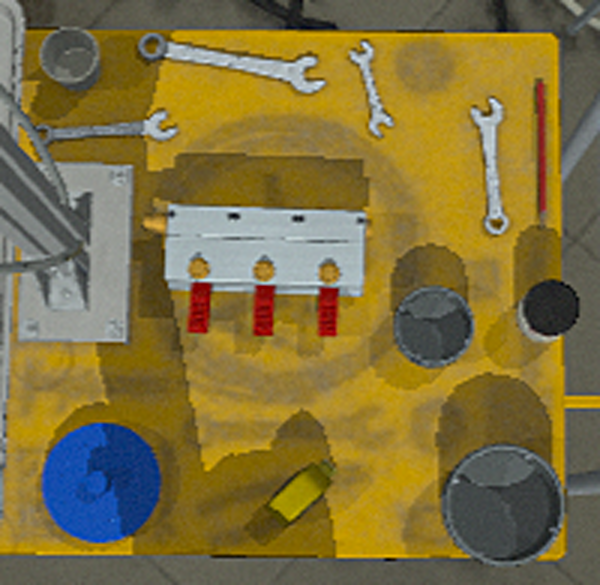

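The crop confirms the large grey tub, with its catches visible, at crop (503,505). The wedges and lid are as listed, and the knob is at crop (97,483). I'll work out the column, stem and tub positions and the first waypoint.

```bash
cat >> h.py <<'E'
def tgt(yaw,tilt=0):
    """tool x at world angle yaw, z down; then turned by -tilt about tool y"""
    b=R.from_matrix(np.array([[np.cos(yaw),np.sin(yaw),0],[np.sin(yaw),-np.cos(yaw),0],[0,0,-1]]).T)
    return b*R.from_rotvec([0,-tilt,0])
def go(P,yaw,tilt=0,grasp=False):
    """P: TCP (or grasp point if grasp) -> scaled delta"""
    s=env.state(); r=Rm(s["orientation"]); g=tgt(yaw,tilt); P=np.array(P,float)
    if grasp: P=P+g.apply([0,0,.005])
    print("TCP",np.round(P,4),"d",np.round(r.inv().apply(P-s["ee_pos"])/.4,4),"rot",np.round((r.inv()*g).as_rotvec()/(np.pi/2),4))
E
python3 - <<'E'
from h import *
c=cam("top"); k=lambda x,y,z:np.round(onz(c,170+x/3,100+y/3,z),3)
print("plate corners",k(20,340,.006),k(130,340,.006),k(130,165,.006))
print("stems",k(199,267,.067),k(263,270,.067),k(329,271,.067))
print("tub",k(503,505,.062),"r",k(563,505,.062),k(503,563,.062),k(443,505,.062))
s=cam("scene"); save(s,"crop2.png",(190,150,390,350),3)
hsv=cv2.cvtColor(s["frame"],cv2.COLOR_RGB2HSV);H,S,V=[hsv[...,i] for i in range(3)]
m=((H<8)|(H>172))&(S>120); m[:205]=0;m[260:]=0;m[:,:230]=0;m[:,320:]=0
n,l,ss,ce=cv2.connectedComponentsWithStats(m.astype(np.uint8))
for i in range(1,n):
    if ss[i][4]>30: print("scene red",ss[i],np.round(ce[i],1))
for y,x in ((.066,.5846),(.0006,.5825),(-.0637,.582)):
    print("pred near end corners", [tuple(np.round(proj(s,[x,y+d,z]),1)) for d in(-.01,.01) for z in (.02,.034)])
print("lid knob pred",proj(s,[.4317,.163,.04]))
go([.40,.25,.26],np.pi,.26)
E
```

```text
plate corners [0.576 0.252 0.006] [0.578 0.139 0.006] [0.763 0.144 0.006]
stems [0.643 0.063 0.067] [ 0.641 -0.001  0.067] [ 0.64  -0.066  0.067]
tub [ 0.412 -0.237  0.062] r [ 0.413 -0.295  0.062] [ 0.357 -0.237  0.062] [ 0.412 -0.179  0.062]
scene red [242 215  18  16 132] [249.8 222.3]
scene red [261 224  18  16 134] [268.9 231.4]
scene red [282 232  16  17 128] [288.8 240.5]
pred near end corners [(np.float64(248.2), np.float64(231.7)), (np.float64(248.0), np.float64(228.3)), (np.float64(242.3), np.float64(229.0)), (np.float64(242.1), np.float64(225.7))]
pred near end corners [(np.float64(267.3), np.float64(241.0)), (np.float64(267.3), np.float64(237.7)), (np.float64(261.3), np.float64(238.3)), (np.float64(261.2), np.float64(234.9))]
pred near end corners [(np.float64(287.1), np.float64(250.1)), (np.float64(287.2), np.float64(246.8)), (np.float64(280.8), np.float64(247.3)), (np.float64(280.9), np.float64(244.0))]
lid knob pred (np.float64(183.80260769837486), np.float64(247.56350141422544))
TCP [0.4  0.25 0.26] d [-0.8034 -0.8234 -0.019 ] rot [-0.0224 -0.1647 -0.1663]
```

View pics/crop2.png

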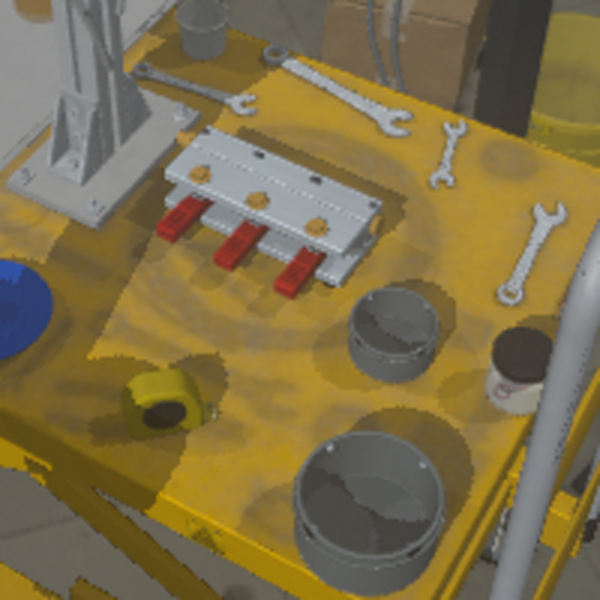

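Crop2 shows the rail with its three wedges (crop (182,218), (240,244), (299,271)), the large tub at (368,505) and the column's gusset foot at (90,150). Both views agree to about 1 px, so I'll start moving.

```bash
python3 -m jog '[[[-0.4,-0.41,0,0,0,-0.1,0.5],[-0.8,-0.82,-0.02,-0.022,-0.165,-0.166,0.5],[-0.8,-0.82,-0.02,-0.022,-0.165,-0.166,0.5],[-0.8,-0.82,-0.02,-0.022,-0.165,-0.166,0.5],[-0.8,-0.82,-0.02,-0.022,-0.165,-0.166,0.5],[-0.8,-0.82,-0.02,-0.022,-0.165,-0.166,0.5],[-0.8,-0.82,-0.02,-0.022,-0.165,-0.166,0.5],[-0.8,-0.82,-0.02,-0.022,-0.165,-0.166,0.5]]]' 30; python3 -c "
from h import *
st(); go([.53,-.0635,.16],np.pi-.023,.26)"
```

```text
time: 1.25
ee_pos: [0.4, 0.2487, 0.2607]
orientation: [0.006, 2.88, -0.002]
wrist_force: [0.5, 0.2, 0.3]
gripper_width: 0.0442
t 1.25 p [0.4    0.2487 0.2607] xax [-0.966  0.004 -0.258] z [ 0.258 -0.002 -0.966] w 0.0442 F [0.5 0.2 0.3] j [ 0.61 -0.27  2.15 -0.17  1.06 -0.89]
TCP [ 0.53   -0.0635  0.16  ] d [-0.252  -0.7789  0.3286] rot [0.0026 0.0008 0.0117]
```

```bash
python3 -m jog '[[[-0.12,-0.39,0.1,0,0,0.006,0.5],[-0.252,-0.779,0.329,0,0,0.012,0.5],[-0.252,-0.779,0.329,0,0,0.012,0.5],[-0.252,-0.779,0.329,0,0,0.012,0.5],[-0.252,-0.779,0.329,0,0,0.012,0.5],[-0.252,-0.779,0.329,0,0,0.012,0.5],[-0.252,-0.779,0.329,0,0,0.012,0.5],[-0.252,-0.779,0.329,0,0,0.012,0.5]]]'; python3 -c "
from h import *
st(); go([.560,-.0630,.060],np.pi-.023,.26,True);go([.5975,-.0640,.028],np.pi-.023,.26,True)"
```

```text
time: 2.25
ee_pos: [0.5297, -0.0633, 0.1597]
orientation: [0.034, 2.881, 0.002]
wrist_force: [0.3, 0.3, 0.9]
gripper_width: 0.044
t 2.25 p [ 0.5297 -0.0633  0.1597] xax [-0.966  0.023 -0.258] z [ 0.258 -0.001 -0.966] w 0.044 F [0.3 0.3 0.9] j [-0.2  -0.08  2.18  0.07  0.79 -1.78]
TCP [ 0.5613 -0.063   0.0552] d [-0.009   0.0013  0.2729] rot [ 0.0028  0.0003 -0.0008]
TCP [ 0.5988 -0.064   0.0232] d [-0.079   0.0006  0.3743] rot [ 0.0028  0.0003 -0.0008]
```

```bash
python3 -m jog '[[[-0.009,0.001,0.15,0.003,0,0,0.5],[-0.009,0.001,0.273,0.003,0,0,0.5],[-0.03,0.001,0.31,0.003,0,0,0.5],[-0.055,0.001,0.345,0.003,0,0,0.5],[-0.079,0.001,0.374,0.003,0,0,0.5],[-0.079,0.001,0.374,0.003,0,0,0.5],[-0.079,0.001,0.374,0.003,0,0,0.5],[-0.079,0.001,0.374,0.003,0,0,0.5]]]'; python3 -c "
from h import *
st(); save(cam('scene'),'app1.png',(220,150,340,270),4);save(cam('top'),'app1t.png',(220,160,320,230),4)
import cv2
a=cv2.imread('pics/app1.png');b=cv2.imread('pics/app1t.png');b=cv2.resize(b,(310,217));a[-217:,:310]=b;cv2.imwrite('pics/app1c.png',a)"
```

```text
time: 3.25
ee_pos: [0.5986, -0.0638, 0.0239]
orientation: [0.035, 2.88, -0.005]
wrist_force: [-0.3, -0.4, -0.4]
gripper_width: 0.0442
t 3.25 p [ 0.5986 -0.0638  0.0239] xax [-0.966  0.023 -0.258] z [ 0.258 -0.006 -0.966] w 0.0442 F [-0.3 -0.4 -0.4] j [-0.17  0.25  2.13  0.08  0.51 -1.78]
```

View pics/app1.png

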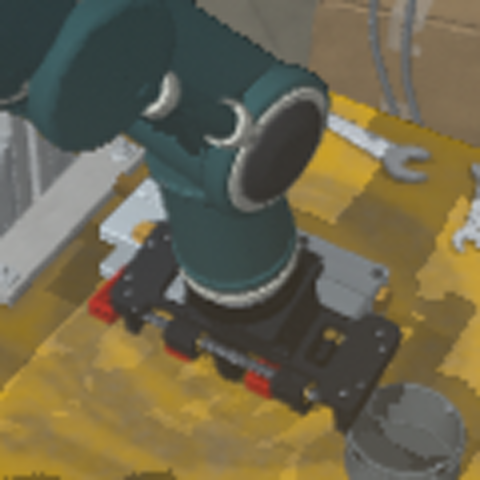

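The gripper straddles wedge 1, whose red end is at (258,383) in the crop. I'll close gently, then firm up the grip.

```bash
python3 -m jog '[[[0,0,0,0,0,0,0.1],[0,0,0,0,0,0,0.1],[0,0,0,0,0,0,0.1],[0,0,0,0,0,0,0.1],[0,0,0,0,0,0,0.1],[0,0,0,0,0,0,0.1],[0,0,0,0,0,0,0.1],[0,0,0,0,0,0,0.1]]]' 10; python3 -m jog '[[[0,0,0,0,0,0,0.1],[0,0,0,0,0,0,0.1],[0,0,0,0,0,0,0.1],[0,0,0,0,0,0,0.1],[0,0,0,0,0,0,0.1],[0,0,0,0,0,0,0.1],[0,0,0,0,0,0,0.1],[0,0,0,0,0,0,0.1]]]' 40
cat >> h.py <<'E'
def swing(piv,yaw0,ths,pulls):
    """rows swinging about piv (world xy), pulling back along -(yaw0) ; from present pose"""
    s=env.state(); r=Rm(s["orientation"]); p=np.array(s["ee_pos"]); c=np.array([*piv,p[2]])
    for th,q in zip(ths,pulls):
        Z=R.from_rotvec([0,0,th]); n=c+Z.apply(p-c+q*np.array([-np.cos(yaw0),-np.sin(yaw0),0]))
        print(np.round(np.r_[r.inv().apply(n-p)/.4,(r.inv()*Z*r).as_rotvec()/(np.pi/2)],4).tolist())
E
python3 -c "
from h import *
st(); swing((.640,-.065),-.023,[.1,.2,.1,0,-.1,-.2,-.1,0],np.array([.25,.5,1,1.5,2,2.5,3,3.5])*1e-3)"
```

```text
time: 4.35
ee_pos: [0.5986, -0.064, 0.0238]
orientation: [0.035, 2.88, -0.005]
wrist_force: [-3.7, -2.5, 3.3]
gripper_width: 0.02
time: 5.35
ee_pos: [0.5986, -0.0641, 0.0238]
orientation: [0.035, 2.88, -0.005]
wrist_force: [-2.5, -1.7, 3.5]
gripper_width: 0.0192
t 5.35 p [ 0.5986 -0.0641  0.0238] xax [-0.966  0.024 -0.258] z [ 0.258 -0.006 -0.966] w 0.0192 F [-2.5 -1.7  3.5] j [-0.17  0.25  2.13  0.08  0.51 -1.78]
[0.0001, -0.0104, -0.0, -0.0164, -0.0, -0.0615]
[-0.0008, -0.0208, 0.0002, -0.0328, -0.0, -0.123]
[0.0019, -0.0106, -0.0005, -0.0164, -0.0, -0.0615]
[0.0036, -0.0, -0.001, 0.0, 0.0, 0.0]
[0.0043, 0.0108, -0.0012, 0.0164, 0.0, 0.0615]
[0.004, 0.0218, -0.0011, 0.0328, 0.0, 0.123]
[0.0067, 0.0111, -0.0018, 0.0164, 0.0, 0.0615]
[0.0085, -0.0, -0.0023, 0.0, 0.0, 0.0]
```

```bash
python3 -m jog '[[[0.0001,-0.0104,0,-0.0164,0,-0.0615,0.1],[-0.0008,-0.0208,0.0002,-0.0328,0,-0.123,0.1],[0.0019,-0.0106,-0.0005,-0.0164,0,-0.0615,0.1],[0.0036,0,-0.001,0,0,0,0.1],[0.0043,0.0108,-0.0012,0.0164,0,0.0615,0.1],[0.004,0.0218,-0.0011,0.0328,0,0.123,0.1],[0.0067,0.0111,-0.0018,0.0164,0,0.0615,0.1],[0.0085,0,-0.0023,0,0,0,0.1]]]' ; python3 -c "
from h import *
st(); swing((.640,-.065),-.023,[.1,.2,.1,0,-.1,-.2,-.1,0],np.array([.5,1,1.5,2,2.5,3,3.5,4])*1e-3)"
```

```text
time: 6.35
ee_pos: [0.5957, -0.063, 0.0239]
orientation: [0.03, 2.879, -0.003]
wrist_force: [1.4, 3.5, 0.5]
gripper_width: 0.0203
t 6.35 p [ 0.5957 -0.063   0.0239] xax [-0.966  0.02  -0.259] z [ 0.259 -0.005 -0.966] w 0.0203 F [1.4 3.5 0.5] j [-0.17  0.24  2.13  0.08  0.51 -1.78]
[0.0009, -0.0112, -0.0003, -0.0165, 0.0001, -0.0615]
[0.0008, -0.0226, -0.0002, -0.033, 0.0001, -0.123]
[0.0033, -0.0115, -0.0009, -0.0165, 0.0001, -0.0615]
[0.0048, 0.0, -0.0013, 0.0, 0.0, -0.0]
[0.0052, 0.0117, -0.0014, 0.0165, -0.0001, 0.0615]
[0.0044, 0.0235, -0.0012, 0.033, -0.0001, 0.123]
[0.0076, 0.012, -0.002, 0.0165, -0.0001, 0.0615]
[0.0097, 0.0, -0.0026, 0.0, 0.0, -0.0]
```

```bash
cat >> h.py <<'E'
def swing2(piv,yaw0,ths,pulls,tilt=.26,z=.0238):
    s=env.state(); r=Rm(s["orientation"]); p=np.array(s["ee_pos"]); c=np.array([*piv,z]); g=tgt(np.pi+yaw0,tilt)
    f=np.array([np.cos(yaw0),np.sin(yaw0),0]); rad=f@(c-p); print("r",round(rad,4))
    for th,q in zip(ths,pulls):
        Z=R.from_rotvec([0,0,th]); n=c-Z.apply((rad+q)*f)
        print(np.round(np.r_[r.inv().apply(n-p)/.4,(r.inv()*Z*g).as_rotvec()/(np.pi/2)],3).tolist())
E
python3 -m jog '[[[0.0009,-0.0112,-0.0003,-0.0165,0,-0.0615,0.1],[0.0008,-0.0226,-0.0002,-0.033,0,-0.123,0.1],[0.0033,-0.0115,-0.0009,-0.0165,0,-0.0615,0.1],[0.0048,0,-0.0013,0,0,0,0.1],[0.0052,0.0117,-0.0014,0.0165,0,0.0615,0.1],[0.0044,0.0235,-0.0012,0.033,0,0.123,0.1],[0.0076,0.012,-0.002,0.0165,0,0.0615,0.1],[0.0097,0,-0.0026,0,0,0,0.1]]]' ; python3 -m jog '[[[0.0009,-0.0122,-0.0003,-0.0165,0,-0.0615,0.1],[0.0006,-0.0246,-0.0002,-0.033,0,-0.123,0.1],[0.0032,-0.0125,-0.0009,-0.0165,0,-0.0615,0.1],[0.0048,0,-0.0013,0,0,0,0.1],[0.0052,0.0127,-0.0014,0.0165,0,0.0615,0.1],[0.0042,0.0255,-0.0012,0.033,0,0.123,0.1],[0.0076,0.013,-0.002,0.0165,0,0.0615,0.1],[0.0097,0,-0.0026,0,0,0,0.1]]]' ;python3 -c "
from h import *
st(); swing2((.640,-.065),-.023,[.1,.2,.1,0,-.1,-.2,-.1,0],np.array([.5,1,1.5,2,2.5,3,3.5,4])*1e-3)
save(cam('scene'),'p1.png',(220,150,340,270),4)"
```

```text
time: 7.35
ee_pos: [0.5923, -0.0621, 0.0239]
orientation: [0.025, 2.878, -0.001]
wrist_force: [1.6, 1.2, -0.6]
gripper_width: 0.0194
time: 8.35
ee_pos: [0.5888, -0.0612, 0.0239]
orientation: [0.02, 2.877, 0.001]
wrist_force: [0.6, 2.8, -0.3]
gripper_width: 0.0193
t 8.35 p [ 0.5888 -0.0612  0.0239] xax [-0.965  0.014 -0.262] z [ 0.262 -0.001 -0.965] w 0.0193 F [ 0.6  2.8 -0.3] j [-0.17  0.23  2.15  0.09  0.5  -1.8 ]
r 0.0512
[0.001, -0.02, 0.0, -0.014, 0.003, -0.056]
[0.0, -0.033, 0.0, -0.03, 0.003, -0.118]
[0.003, -0.02, -0.001, -0.014, 0.003, -0.056]
[0.005, -0.007, -0.001, 0.003, 0.003, 0.005]
[0.005, 0.007, -0.001, 0.019, 0.003, 0.067]
[0.005, 0.02, -0.001, 0.036, 0.003, 0.128]
[0.008, 0.007, -0.002, 0.019, 0.003, 0.067]
[0.01, -0.007, -0.002, 0.003, 0.003, 0.005]
```

View pics/p1.png

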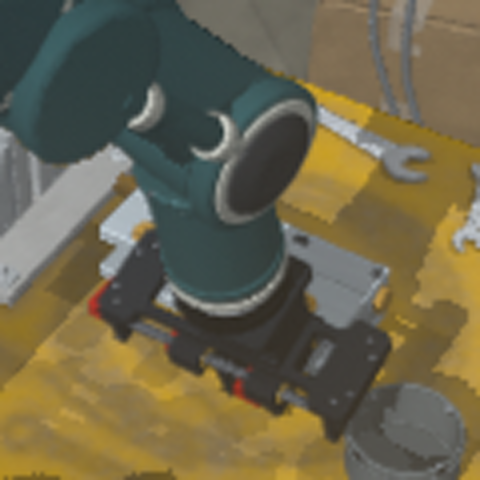

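The rail corner stays at (388,268), so the rail hasn't moved, and the wedge is creeping out. I'll continue with absolute correction.

```bash
python3 -m jog '[[[0.001,-0.02,0,-0.014,0.003,-0.056,0.1],[0,-0.033,0,-0.03,0.003,-0.118,0.1],[0.003,-0.02,-0.001,-0.014,0.003,-0.056,0.1],[0.005,-0.007,-0.001,0.003,0.003,0.005,0.1],[0.005,0.007,-0.001,0.019,0.003,0.067,0.1],[0.005,0.02,-0.001,0.036,0.003,0.128,0.1],[0.008,0.007,-0.002,0.019,0.003,0.067,0.1],[0.01,-0.008,-0.002,0.003,0.003,0.005,0.1]]]'; python3 -m jog '[[[0.001,-0.015,0,-0.016,0.001,-0.06,0.1],[0,-0.03,0,-0.032,0.001,-0.122,0.1],[0.003,-0.016,-0.001,-0.016,0.001,-0.06,0.1],[0.005,-0.002,-0.001,0.001,0.001,0.001,0.1],[0.005,0.012,-0.001,0.017,0.001,0.063,0.1],[0.005,0.025,-0.001,0.034,0.001,0.125,0.1],[0.008,0.011,-0.002,0.017,0.001,0.063,0.1],[0.01,-0.003,-0.002,0,0,0,0.1]]]'; python3 -c "
from h import *
st(); swing2((.640,-.065),-.023,[.1,.2,.1,0,-.1,-.2,-.1,0],np.array([.5,1,1.5,2,2.5,3,3.5,4])*1e-3)"
```

```text
time: 9.4
ee_pos: [0.5853, -0.0641, 0.0238]
orientation: [0.026, 2.88, -0.003]
wrist_force: [1.0, 3.9, 2.6]
gripper_width: 0.0193
time: 10.4
ee_pos: [0.582, -0.0646, 0.0239]
orientation: [0.023, 2.879, -0.002]
wrist_force: [1.0, 1.8, 1.2]
gripper_width: 0.0194
t 10.4 p [ 0.582  -0.0646  0.0239] xax [-0.966  0.016 -0.26 ] z [ 0.26  -0.003 -0.966] w 0.0194 F [1.  1.8 1.2] j [-0.18  0.22  2.16  0.09  0.5  -1.8 ]
r 0.058
[0.001, -0.012, 0.0, -0.015, 0.002, -0.057]
[-0.0, -0.027, 0.0, -0.031, 0.002, -0.119]
[0.003, -0.013, -0.001, -0.015, 0.002, -0.057]
[0.005, 0.002, -0.001, 0.002, 0.002, 0.004]
[0.005, 0.017, -0.001, 0.018, 0.002, 0.066]
[0.004, 0.033, -0.001, 0.035, 0.002, 0.127]
[0.008, 0.018, -0.002, 0.018, 0.002, 0.066]
[0.01, 0.002, -0.002, 0.002, 0.002, 0.004]
```

```bash
python3 -m jog '[[[0.001,-0.012,0,-0.015,0.002,-0.057,0.1],[0,-0.027,0,-0.031,0.002,-0.119,0.1],[0.003,-0.013,-0.001,-0.015,0.002,-0.057,0.1],[0.005,0.002,-0.001,0.002,0.002,0.004,0.1],[0.005,0.017,-0.001,0.018,0.002,0.066,0.1],[0.004,0.033,-0.001,0.035,0.002,0.127,0.1],[0.008,0.018,-0.002,0.018,0.002,0.066,0.1],[0.01,0.001,-0.002,0.002,0.002,0.004,0.1]]]'; python3 -m jog '[[[0.001,-0.016,0,-0.016,0.001,-0.06,0.1],[0,-0.031,0,-0.032,0.001,-0.122,0.1],[0.003,-0.016,-0.001,-0.016,0.001,-0.06,0.1],[0.005,0,-0.001,0.001,0.001,0.001,0.1],[0.005,0.016,-0.001,0.017,0.001,0.063,0.1],[0.004,0.032,-0.001,0.034,0.001,0.125,0.1],[0.008,0.016,-0.002,0.017,0.001,0.063,0.1],[0.01,0,-0.002,0,0,0,0.1]]]'; python3 -c "
from h import *
st(); swing2((.640,-.065),-.023,[.1,.2,.1,0,-.1,-.2,-.1,0],np.array([.5,1,1.5,2,2.5,3,3.5,4])*1e-3)"
```

```text
time: 11.4
ee_pos: [0.5786, -0.0632, 0.0238]
orientation: [0.029, 2.88, -0.004]
wrist_force: [0.3, 4.1, 2.9]
gripper_width: 0.0196
time: 12.4
ee_pos: [0.5751, -0.0623, 0.0237]
orientation: [0.026, 2.879, -0.003]
wrist_force: [-0.6, 3.4, 1.2]
gripper_width: 0.0196
t 12.4 p [ 0.5751 -0.0623  0.0237] xax [-0.966  0.018 -0.259] z [ 0.259 -0.004 -0.966] w 0.0196 F [-0.6  3.4  1.2] j [-0.17  0.21  2.18  0.09  0.5  -1.8 ]
r 0.0649
[0.0, -0.019, -0.0, -0.015, 0.001, -0.059]
[-0.001, -0.036, -0.0, -0.032, 0.001, -0.12]
[0.003, -0.02, -0.001, -0.015, 0.001, -0.059]
[0.005, -0.003, -0.001, 0.001, 0.001, 0.003]
[0.005, 0.014, -0.002, 0.018, 0.001, 0.064]
[0.004, 0.031, -0.001, 0.034, 0.001, 0.126]
[0.008, 0.014, -0.002, 0.018, 0.001, 0.064]
[0.01, -0.003, -0.003, 0.001, 0.001, 0.003]
```

```bash
python3 -m jog '[[[0,-0.019,0,-0.015,0.001,-0.059,0.1],[-0.001,-0.036,0,-0.032,0.001,-0.12,0.1],[0.003,-0.02,-0.001,-0.015,0.001,-0.059,0.1],[0.005,-0.003,-0.001,0.001,0.001,0.003,0.1],[0.005,0.014,-0.002,0.018,0.001,0.064,0.1],[0.004,0.031,-0.001,0.034,0.001,0.126,0.1],[0.008,0.014,-0.002,0.018,0.001,0.064,0.1],[0.01,-0.004,-0.003,0.001,0.001,0.003,0.1]]]'; python3 -m jog '[[[0.001,-0.018,0,-0.016,0.001,-0.06,0.1],[0,-0.036,0,-0.032,0.001,-0.122,0.1],[0.003,-0.018,-0.001,-0.016,0.001,-0.06,0.1],[0.005,-0.001,-0.001,0.001,0.001,0.001,0.1],[0.005,0.016,-0.001,0.017,0.001,0.063,0.1],[0.005,0.033,-0.001,0.034,0.001,0.125,0.1],[0.008,0.016,-0.002,0.017,0.001,0.063,0.1],[0.012,-0.001,-0.003,0,0,0,0.1]]]'; python3 -c "
from h import *
st(); swing2((.640,-.065),-.023,[.1,.2,.1,0,-.1,-.2,-.1,0],np.array([.5,1,1.5,2,2.5,3,3.5,4])*1e-3)"
```

```text
time: 13.4
ee_pos: [0.5718, -0.0631, 0.0241]
orientation: [0.03, 2.879, -0.003]
wrist_force: [1.0, 4.3, -0.2]
gripper_width: 0.0195
time: 14.4
ee_pos: [0.5671, -0.0627, 0.0239]
orientation: [0.026, 2.879, -0.002]
wrist_force: [-0.4, -0.1, 0.3]
gripper_width: 0.0196
t 14.4 p [ 0.5671 -0.0627  0.0239] xax [-0.965  0.017 -0.26 ] z [ 0.26  -0.004 -0.966] w 0.0196 F [-0.4 -0.1  0.3] j [-0.18  0.2   2.19  0.09  0.49 -1.8 ]
r 0.0729
[0.0, -0.02, 0.0, -0.015, 0.002, -0.058]
[-0.001, -0.038, 0.0, -0.031, 0.002, -0.12]
[0.003, -0.02, -0.001, -0.015, 0.002, -0.058]
[0.005, -0.001, -0.001, 0.001, 0.002, 0.003]
[0.005, 0.017, -0.001, 0.018, 0.002, 0.065]
[0.003, 0.036, -0.001, 0.034, 0.002, 0.126]
[0.007, 0.018, -0.002, 0.018, 0.002, 0.065]
[0.01, -0.001, -0.002, 0.001, 0.002, 0.003]
```

Force is about 0 after 31 mm out, so wedge 1 is free. I'll retreat straight and lift.

```bash
python3 -m jog '[[[0.01,0,-0.003,0,0,0,0.1],[0.02,0,-0.005,0,0,0,0.1],[0.05,0,-0.013,0,0,0,0.1],[0.0965,0,-0.026,0,0,0,0.1],[0.1,0,-0.03,0,0,0,0.1],[0.05,0,-0.2,0,0,0,0.1],[0,0,-0.388,0,0,0,0.1],[0,0,-0.388,0,0,0,0.1]]]'; python3 -c "
from h import *
st(); c=cam('top'); save(c,'w1.png',(200,130,370,295),4.5)
print('A: over tub'); go([.412-.008,-.237+.026,.14],np.pi/2,.26,True)"
```

```text
time: 15.4
ee_pos: [0.5299, -0.0626, 0.1794]
orientation: [0.026, 2.87, -0.004]
wrist_force: [0.3, 1.0, -0.7]
gripper_width: 0.0193
t 15.4 p [ 0.5299 -0.0626  0.1794] xax [-0.963  0.017 -0.268] z [ 0.268 -0.006 -0.963] w 0.0193 F [ 0.3  1.  -0.7] j [-0.19 -0.1   2.16  0.06  0.81 -1.78]
A: over tub
TCP [ 0.404  -0.2123  0.1352] d [ 0.3303 -0.3793  0.0276] rot [0.2605 0.0078 0.9535]
```

View pics/w1.png

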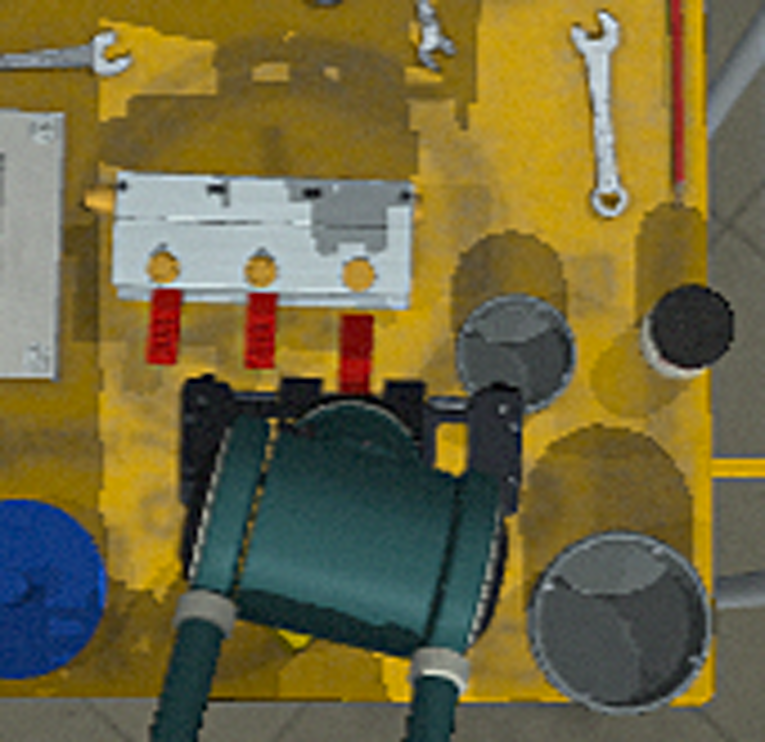

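Wedge 1 is out and in the grip at (355,350). The rail's right end is still at (410,300) and the tub at (620,621). Next I carry the wedge to the tub.

```bash
python3 -m jog '[[[0.1,-0.1,0,0.033,0.001,0.12,0.1],[0.15,-0.15,0,0.065,0.002,0.24,0.1],[0.2,-0.2,0,0.1,0.003,0.36,0.1],[0.25,-0.25,0,0.13,0.004,0.477,0.1],[0.28,-0.3,0,0.163,0.005,0.6,0.1],[0.31,-0.34,0.01,0.195,0.006,0.715,0.1],[0.33,-0.379,0.02,0.23,0.007,0.83,0.1],[0.33,-0.379,0.02,0.2605,0.008,0.9535,0.1]]]'; python3 -c "
from h import *
st(); go([.412-.012,-.237+.026,.042],np.pi/2,.26,True)"
```

```text
time: 16.45
ee_pos: [0.402, -0.2123, 0.1366]
orientation: [2.032, 2.129, -0.268]
wrist_force: [-0.2, 0.4, -0.7]
gripper_width: 0.0195
t 16.45 p [ 0.402  -0.2123  0.1366] xax [-0.045  0.965 -0.257] z [ 0.01  -0.257 -0.966] w 0.0195 F [-0.2  0.4 -0.7] j [-0.37 -0.11  2.26 -0.3   0.91 -0.24]
TCP [ 0.4    -0.2123  0.0372] d [ 0.0642 -0.0045  0.24  ] rot [0.0062 0.0001 0.0286]
```

```bash
python3 -c "
from h import *
go([.406,-.237+.020,.040],np.pi/2,.26,True)"; python3 -m jog '[[[0.02,-0.004,0.05,0.006,0,0.029,0.1],[0.03,-0.004,0.1,0.006,0,0.029,0.1],[0.04,-0.004,0.14,0.006,0,0.029,0.1],[0.045,0,0.18,0.006,0,0.029,0.1],[0.045,0.01,0.2,0.006,0,0.029,0.1],[0.046,0.01,0.22,0.006,0,0.029,0.1],[0.046,0.01,0.22,0.006,0,0.029,0.1],[0.046,0.01,0.22,0.006,0,0.029,0.1]]]'; python3 -c "
from h import *
st();go([.406,-.237+.020,.040],np.pi/2,.26,True)"
```

```text
TCP [ 0.406  -0.2183  0.0352] d [0.0503 0.0098 0.2489] rot [0.0062 0.0001 0.0286]
time: 17.45
ee_pos: [0.4064, -0.2172, 0.0471]
orientation: [2.083, 2.081, -0.272]
wrist_force: [-0.9, -0.3, -0.3]
gripper_width: 0.0198
t 17.45 p [ 0.4064 -0.2172  0.0471] xax [ 0.001  0.966 -0.258] z [ 0.001 -0.258 -0.966] w 0.0198 F [-0.9 -0.3 -0.3] j [-0.38  0.05  2.3  -0.37  0.72 -0.1 ]
TCP [ 0.406  -0.2183  0.0352] d [ 0.005  -0.001   0.0297] rot [ 0.0006  0.0003 -0.0005]
```

```bash
python3 -m jog '[[[0.005,0,0.03,0,0,0,0.1],[0.005,0,0.03,0,0,0,0.1],[0.005,0,0.03,0,0,0,0.34],[0.005,0,0.03,0,0,0,0.34],[0.005,0,0.03,0,0,0,0.34],[-0.02,0,-0.06,0,0,0,0.34],[-0.06,0,-0.2,0,0,0,0.34],[-0.09,0,-0.332,0,0,0,0.5]]]'; python3 -c "
from h import *
st(); c=cam('scene'); save(c,'d1.png',(250,230,390,360),4)
go([.54,-.0005,.14],np.pi-.023,.26,True)"
```

```text
time: 18.45
ee_pos: [0.4054, -0.2175, 0.1861]
orientation: [2.084, 2.082, -0.272]
wrist_force: [0.9, -0.3, -0.4]
gripper_width: 0.0377
t 18.45 p [ 0.4054 -0.2175  0.1861] xax [ 0.001  0.966 -0.257] z [-0.    -0.257 -0.966] w 0.0377 F [ 0.9 -0.3 -0.4] j [-0.38 -0.15  2.19 -0.28  1.02 -0.24]
TCP [ 5.413e-01 -5.000e-04  1.352e-01] d [0.5674 0.3268 0.003 ] rot [-0.2503  0.0082 -0.9532]
```

View pics/d1.png

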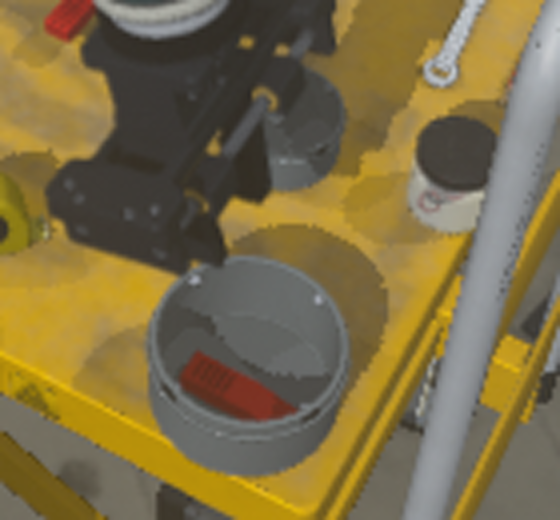

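Wedge 1 lies flat in the tub at (240,387). On to wedge 2.

```bash
python3 -m jog '[[[0.1,0.05,-0.02,-0.033,0.001,-0.12,0.5],[0.2,0.1,-0.02,-0.065,0.002,-0.24,0.5],[0.28,0.15,-0.01,-0.1,0.003,-0.36,0.5],[0.35,0.2,0,-0.13,0.004,-0.477,0.5],[0.42,0.25,0,-0.163,0.005,-0.6,0.5],[0.5,0.29,0,-0.19,0.006,-0.715,0.5],[0.567,0.327,0.003,-0.22,0.007,-0.83,0.5],[0.567,0.327,0.003,-0.25,0.008,-0.953,0.5]]]'; python3 -c "
from h import *
c=cam('top');hsv=cv2.cvtColor(c['frame'],cv2.COLOR_RGB2HSV);H,S,V=[hsv[...,i] for i in range(3)]
m=((H<8)|(H>172))&(S>120);m[:180]=0;m[225:]=0;m[:,:225]=0;m[:,270:]=0
n,l,ss,ce=cv2.connectedComponentsWithStats(m.astype(np.uint8))
for i in range(1,n):
    if ss[i][4]>20: print(ss[i],np.round(ce[i],1))
st(); go([.560,.0010,.060],np.pi-.023,.26,True);go([.598,.0005,.028],np.pi-.023,.26,True)"
```

```text
time: 19.5
ee_pos: [0.5409, 0.001, 0.134]
orientation: [0.091, 2.882, -0.012]
wrist_force: [-0.6, 0.3, -0.1]
gripper_width: 0.0441
[233 194   7  17 106] [236.1 202.1]
[255 195   7  17 104] [257.6 202.9]
t 19.55 p [ 5.408e-01 -1.000e-04  1.342e-01] xax [-0.965  0.053 -0.256] z [ 0.256 -0.016 -0.967] w 0.0438 F [ 0.4 -0.3  0.4] j [-0.04 -0.03  2.18 -0.01  0.73 -1.55]
TCP [0.5613 0.001  0.0552] d [0.0012 0.0058 0.2041] rot [-0.0062 -0.0007 -0.0198]
TCP [5.993e-01 5.000e-04 2.320e-02] d [-0.0701  0.0099  0.3057] rot [-0.0062 -0.0007 -0.0198]
```

```bash
python3 -m jog '[[[0.001,0.006,0.11,-0.006,0,-0.02,0.5],[0.001,0.006,0.204,-0.006,0,-0.02,0.5],[-0.02,0.008,0.24,-0.006,0,-0.02,0.5],[-0.045,0.009,0.275,-0.006,0,-0.02,0.5],[-0.07,0.01,0.306,-0.006,0,-0.02,0.5],[-0.07,0.01,0.306,-0.006,0,-0.02,0.5],[-0.07,0.01,0.306,-0.006,0,-0.02,0.5],[-0.07,0.01,0.306,-0.006,0,-0.02,0.5]]]' 10;  python3 -m jog '[[[0,0,0,0,0,0,0.1],[0,0,0,0,0,0,0.1],[0,0,0,0,0,0,0.1],[0,0,0,0,0,0,0.1],[0,0,0,0,0,0,0.1],[0,0,0,0,0,0,0.1],[0,0,0,0,0,0,0.1],[0,0,0,0,0,0,0.1]]]' 10; python3 -m jog '[[[0,0,0,0,0,0,0.1],[0,0,0,0,0,0,0.1],[0,0,0,0,0,0,0.1],[0,0,0,0,0,0,0.1],[0,0,0,0,0,0,0.1],[0,0,0,0,0,0,0.1],[0,0,0,0,0,0,0.1],[0,0,0,0,0,0,0.1]]]' 40; python3 -c "
from h import *
st(); swing2((.641,-.0005),-.023,[.1,.2,.1,0,-.1,-.2,-.1,0],np.array([.25,.5,1,1.5,2,2.5,3,4])*1e-3)"
```

```text
time: 20.55
ee_pos: [0.5991, 0.0005, 0.0235]
orientation: [0.033, 2.882, -0.005]
wrist_force: [0.1, -0.6, -0.6]
gripper_width: 0.044
time: 21.55
ee_pos: [0.5989, 0.0007, 0.0236]
orientation: [0.033, 2.883, -0.004]
wrist_force: [-4.1, 2.4, 5.2]
gripper_width: 0.0198
time: 22.55
ee_pos: [0.5989, 0.0007, 0.0237]
orientation: [0.033, 2.883, -0.004]
wrist_force: [-3.0, 3.2, 5.7]
gripper_width: 0.0194
t 22.55 p [0.5989 0.0007 0.0237] xax [-0.966  0.022 -0.256] z [ 0.256 -0.006 -0.967] w 0.0194 F [-3.   3.2  5.7] j [-0.04  0.24  2.13  0.01  0.51 -1.6 ]
r 0.0421
[0.0, -0.011, -0.0, -0.016, -0.001, -0.062]
[-0.001, -0.022, -0.0, -0.033, -0.001, -0.123]
[0.002, -0.011, -0.001, -0.016, -0.001, -0.062]
[0.004, -0.001, -0.001, -0.0, -0.001, 0.0]
[0.004, 0.01, -0.001, 0.016, -0.001, 0.062]
[0.004, 0.021, -0.001, 0.033, -0.001, 0.123]
[0.007, 0.011, -0.002, 0.016, -0.001, 0.062]
[0.01, -0.001, -0.003, -0.0, -0.001, 0.0]
```

```bash
python3 -m jog '[[[0,-0.011,0,-0.016,-0.001,-0.062,0.1],[-0.001,-0.022,0,-0.033,-0.001,-0.123,0.1],[0.002,-0.011,-0.001,-0.016,-0.001,-0.062,0.1],[0.004,-0.001,-0.001,0,0,0,0.1],[0.004,0.01,-0.001,0.016,0,0.062,0.1],[0.004,0.021,-0.001,0.033,0,0.123,0.1],[0.007,0.011,-0.002,0.016,0,0.062,0.1],[0.009,-0.002,-0.002,0,0,0,0.1]]]'; python3 -m jog '[[[0.001,-0.013,0,-0.016,0,-0.06,0.1],[0,-0.025,0,-0.033,0,-0.122,0.1],[0.003,-0.014,-0.001,-0.016,0,-0.06,0.1],[0.005,-0.002,-0.001,0,0,0.002,0.1],[0.005,0.01,-0.001,0.017,0,0.063,0.1],[0.004,0.021,-0.001,0.034,0,0.125,0.1],[0.007,0.01,-0.002,0.017,0,0.063,0.1],[0.01,-0.003,-0.003,0,0,0.002,0.1]]]';python3 -m jog '[[[0.001,-0.014,0,-0.016,0,-0.06,0.1],[0,-0.026,0,-0.033,0,-0.122,0.1],[0.003,-0.015,-0.001,-0.016,0,-0.06,0.1],[0.005,-0.002,-0.001,0,0,0.002,0.1],[0.005,0.011,-0.001,0.017,0,0.063,0.1],[0.004,0.023,-0.001,0.034,0,0.125,0.1],[0.007,0.011,-0.002,0.017,0,0.063,0.1],[0.01,-0.003,-0.003,0,0,0.002,0.1]]]'; python3 -c "
from h import *
st(); swing2((.641,-.0005),-.023,[.1,.2,.1,0,-.1,-.2,-.1,0],np.array([.5,1,1.5,2,2.5,3,3.5,4])*1e-3)"
```

```text
time: 23.55
ee_pos: [0.5962, 0.0002, 0.0238]
orientation: [0.028, 2.88, -0.004]
wrist_force: [-0.1, 3.3, 2.7]
gripper_width: 0.0192
time: 24.55
ee_pos: [0.593, -0.0008, 0.024]
orientation: [0.028, 2.878, -0.002]
wrist_force: [3.6, 3.6, -1.8]
gripper_width: 0.0192
time: 25.55
ee_pos: [0.5896, -0.0018, 0.0241]
orientation: [0.027, 2.876, -0.001]
wrist_force: [3.1, 2.6, -3.7]
gripper_width: 0.0194
t 25.55 p [ 0.5896 -0.0018  0.0241] xax [-0.965  0.018 -0.262] z [ 0.262 -0.003 -0.965] w 0.0194 F [ 3.1  2.6 -3.7] j [-0.05  0.23  2.16  0.02  0.49 -1.62]
r 0.0513
[0.001, -0.007, 0.0, -0.015, 0.003, -0.059]
[0.0, -0.02, 0.001, -0.031, 0.003, -0.12]
[0.003, -0.007, -0.0, -0.015, 0.003, -0.059]
[0.005, 0.006, -0.001, 0.002, 0.003, 0.003]
[0.005, 0.02, -0.001, 0.018, 0.003, 0.064]
[0.005, 0.033, -0.001, 0.035, 0.003, 0.125]
[0.008, 0.02, -0.001, 0.018, 0.003, 0.064]
[0.01, 0.006, -0.002, 0.002, 0.003, 0.003]
```

```bash
python3 -m jog '[[[0.001,-0.007,0,-0.015,0.003,-0.059,0.1],[0,-0.02,0.001,-0.031,0.003,-0.12,0.1],[0.003,-0.007,0,-0.015,0.003,-0.059,0.1],[0.005,0.006,-0.001,0.002,0.003,0.003,0.1],[0.005,0.02,-0.001,0.018,0.003,0.064,0.1],[0.005,0.033,-0.001,0.035,0.003,0.125,0.1],[0.008,0.02,-0.001,0.018,0.003,0.064,0.1],[0.01,0.005,-0.002,0.002,0.003,0.003,0.1]]]'; python3 -m jog '[[[0.001,-0.014,0,-0.016,0.001,-0.06,0.1],[0,-0.028,0,-0.033,0.001,-0.122,0.1],[0.003,-0.014,-0.001,-0.016,0.001,-0.06,0.1],[0.005,0,-0.001,0,0.001,0.002,0.1],[0.005,0.014,-0.001,0.017,0.001,0.063,0.1],[0.004,0.028,-0.001,0.034,0.001,0.125,0.1],[0.007,0.014,-0.002,0.017,0.001,0.063,0.1],[0.01,-0.001,-0.003,0,0.001,0.002,0.1]]]';python3 -m jog '[[[0.001,-0.015,0,-0.016,0.001,-0.06,0.1],[0,-0.03,0,-0.033,0.001,-0.122,0.1],[0.003,-0.015,-0.001,-0.016,0.001,-0.06,0.1],[0.005,0,-0.001,0,0.001,0.002,0.1],[0.005,0.015,-0.001,0.017,0.001,0.063,0.1],[0.004,0.03,-0.001,0.034,0.001,0.125,0.1],[0.007,0.015,-0.002,0.017,0.001,0.063,0.1],[0.01,-0.001,-0.003,0,0.001,0.002,0.1]]]'; python3 -c "
from h import *
st(); swing2((.641,-.0005),-.023,[.1,.2,.1,0,-.1,-.2,-.1,0],np.array([.5,1,1.5,2,2.5,3,3.5,4])*1e-3)"
```

```text
time: 26.55
ee_pos: [0.5865, 0.0004, 0.0239]
orientation: [0.029, 2.879, -0.004]
wrist_force: [0.9, 3.9, 0.1]
gripper_width: 0.0192
time: 27.55
ee_pos: [0.5832, 0.0002, 0.0241]
orientation: [0.028, 2.879, -0.003]
wrist_force: [2.3, 2.7, -2.2]
gripper_width: 0.0195
time: 28.55
ee_pos: [0.5796, 0.0001, 0.0241]
orientation: [0.027, 2.879, -0.001]
wrist_force: [1.9, 3.3, -0.0]
gripper_width: 0.0192
t 28.55 p [5.796e-01 1.000e-04 2.410e-02] xax [-0.966  0.018 -0.26 ] z [ 0.26  -0.003 -0.966] w 0.0192 F [ 1.9  3.3 -0. ] j [-0.05  0.21  2.18  0.02  0.49 -1.62]
r 0.0614
[0.001, -0.013, 0.001, -0.015, 0.002, -0.059]
[-0.0, -0.029, 0.001, -0.031, 0.002, -0.121]
[0.003, -0.014, -0.0, -0.015, 0.002, -0.059]
[0.005, 0.002, -0.001, 0.002, 0.002, 0.002]
[0.005, 0.018, -0.001, 0.018, 0.002, 0.064]
[0.004, 0.034, -0.0, 0.034, 0.002, 0.125]
[0.008, 0.018, -0.001, 0.018, 0.002, 0.064]
[0.01, 0.002, -0.002, 0.002, 0.002, 0.002]
```

```bash
python3 -m jog '[[[0.001,-0.013,0.001,-0.015,0.002,-0.059,0.1],[0,-0.029,0.001,-0.031,0.002,-0.121,0.1],[0.003,-0.014,0,-0.015,0.002,-0.059,0.1],[0.005,0.002,-0.001,0.002,0.002,0.002,0.1],[0.005,0.018,-0.001,0.018,0.002,0.064,0.1],[0.004,0.034,0,0.034,0.002,0.125,0.1],[0.008,0.018,-0.001,0.018,0.002,0.064,0.1],[0.01,0.001,-0.002,0.002,0.002,0.002,0.1]]]'; python3 -m jog '[[[0.001,-0.017,0,-0.016,0.001,-0.06,0.1],[-0.001,-0.034,0,-0.033,0.001,-0.122,0.1],[0.003,-0.017,-0.001,-0.016,0.001,-0.06,0.1],[0.005,0,-0.001,0,0.001,0.002,0.1],[0.005,0.016,-0.001,0.017,0.001,0.063,0.1],[0.004,0.032,-0.001,0.034,0.001,0.125,0.1],[0.007,0.016,-0.002,0.017,0.001,0.063,0.1],[0.01,-0.001,-0.003,0,0.001,0.002,0.1]]]';python3 -m jog '[[[0.001,-0.018,0,-0.016,0.001,-0.06,0.1],[-0.001,-0.036,0,-0.033,0.001,-0.122,0.1],[0.003,-0.018,-0.001,-0.016,0.001,-0.06,0.1],[0.005,0,-0.001,0,0.001,0.002,0.1],[0.005,0.018,-0.001,0.017,0.001,0.063,0.1],[0.004,0.035,-0.001,0.034,0.001,0.125,0.1],[0.007,0.018,-0.002,0.017,0.001,0.063,0.1],[0.011,-0.001,-0.003,0,0.001,0.002,0.1]]]'; python3 -c "
from h import *
st(); swing2((.641,-.0005),-.023,[.1,.2,.1,0,-.1,-.2,-.1,0],np.array([.5,1,1.5,2,2.5,3,3.5,4])*1e-3)"
```

```text
time: 29.55
ee_pos: [0.5762, 0.0008, 0.0238]
orientation: [0.027, 2.881, -0.005]
wrist_force: [-0.1, 4.0, 0.1]
gripper_width: 0.0194
time: 30.55
ee_pos: [0.5729, 0.0002, 0.024]
orientation: [0.025, 2.88, -0.004]
wrist_force: [1.3, 0.1, -0.6]
gripper_width: 0.0196
time: 31.55
ee_pos: [0.5686, -0.0001, 0.0237]
orientation: [0.023, 2.881, -0.003]
wrist_force: [-0.0, 0.5, 0.0]
gripper_width: 0.0194
t 31.55 p [ 5.686e-01 -1.000e-04  2.370e-02] xax [-0.966  0.016 -0.258] z [ 0.258 -0.004 -0.966] w 0.0194 F [-0.   0.5  0. ] j [-0.05  0.19  2.2   0.02  0.49 -1.62]
r 0.0724
[0.0, -0.015, -0.0, -0.015, 0.0, -0.057]
[-0.001, -0.033, -0.0, -0.032, 0.0, -0.119]
[0.003, -0.015, -0.001, -0.015, 0.0, -0.057]
[0.005, 0.003, -0.002, 0.001, 0.0, 0.004]
[0.005, 0.022, -0.002, 0.017, 0.0, 0.066]
[0.003, 0.041, -0.001, 0.034, 0.0, 0.127]
[0.007, 0.022, -0.002, 0.017, 0.0, 0.066]
[0.01, 0.003, -0.003, 0.001, 0.0, 0.004]
```

Wedge 2 is free, with force about 0 at 30 mm. I'll retreat and lift it, then recheck the tub position before placing.

```bash
python3 -m jog '[[[0.01,0,-0.003,0,0,0,0.1],[0.02,0,-0.005,0,0,0,0.1],[0.05,0,-0.013,0,0,0,0.1],[0.0965,0,-0.026,0,0,0,0.1],[0.1,0,-0.03,0,0,0,0.1],[0.05,0,-0.2,0,0,0,0.1],[0,0,-0.388,0,0,0,0.1],[0,0,-0.388,0,0,0,0.1]]]'
cat >> h.py <<'E'
def tubpos(c):
    """centre of the big tub mouth: dark-grey low-saturation blob near right front"""
    hsv=cv2.cvtColor(c["frame"],cv2.COLOR_RGB2HSV); m=(hsv[...,1]<60).astype(np.uint8); m[:225]=0;m[300:]=0;m[:,:295]=0;m[:,362:]=0
    m=cv2.morphologyEx(m,cv2.MORPH_OPEN,np.ones((5,5)));ct=max(cv2.findContours(m,0,1)[0],key=cv2.contourArea); h=cv2.convexHull(ct)
    e=cv2.fitEllipse(h); print("tub ellipse",np.round(e[0],1),np.round(e[1],1),"world",np.round(onz(c,*e[0],.062),4))
E
python3 -c "
from h import *
st(); c=cam('top'); tubpos(c); save(c,'w2.png',(200,130,370,295),4.5)
go([.404,-.237+.020,.14],np.pi/2,.26,True)"
```

```text
time: 32.55
ee_pos: [0.5319, 0.0007, 0.1794]
orientation: [0.023, 2.872, -0.004]
wrist_force: [0.1, 0.7, -0.2]
gripper_width: 0.0194
t 32.55 p [0.5319 0.0007 0.1794] xax [-0.964  0.016 -0.266] z [ 0.266 -0.005 -0.964] w 0.0194 F [ 0.1  0.7 -0.2] j [-0.05 -0.11  2.17  0.01  0.81 -1.61]
tub ellipse [327.3 297.3] [64.6 99.7] world [ 0.3291 -0.2068  0.062 ]
TCP [ 0.404  -0.2183  0.1352] d [ 0.333  -0.5524  0.0274] rot [0.2599 0.0066 0.9549]
```

View pics/w2.png

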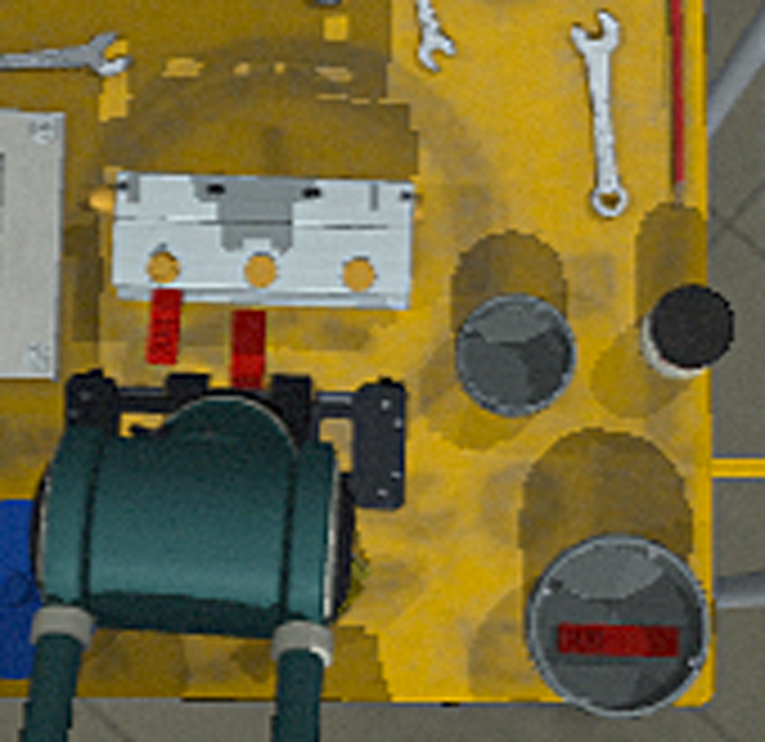

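Tub ellipse mask is bad, since it merged with the floor. By eye the rim centre is at (618,624), within 1 px of before, and wedge 1 is inside at (617,640). The rail is unchanged. I'll place wedge 2 beside wedge 1.

```bash
python3 -m jog '[[[0.1,-0.12,0,0.033,0.001,0.12,0.1],[0.15,-0.2,0,0.065,0.002,0.24,0.1],[0.2,-0.28,0,0.1,0.003,0.36,0.1],[0.25,-0.36,0,0.13,0.004,0.477,0.1],[0.28,-0.43,0,0.163,0.005,0.6,0.1],[0.3,-0.5,0.01,0.195,0.006,0.715,0.1],[0.31,-0.552,0.02,0.23,0.007,0.83,0.1],[0.31,-0.552,0.02,0.26,0.007,0.955,0.1]]]'; python3 -c "
from h import *
st(); go([.419,-.237+.020,.048],np.pi/2,.26,True)"
```

```text
time: 33.6
ee_pos: [0.4112, -0.2189, 0.1391]
orientation: [2.031, 2.13, -0.268]
wrist_force: [0.1, 0.5, -1.8]
gripper_width: 0.0194
t 33.6 p [ 0.4112 -0.2189  0.1391] xax [-0.046  0.965 -0.257] z [ 0.01  -0.257 -0.966] w 0.0194 F [ 0.1  0.5 -1.8] j [-0.38 -0.09  2.23 -0.3   0.92 -0.25]
TCP [ 0.419  -0.2183  0.0432] d [0.0624 0.0202 0.2316] rot [0.0062 0.0001 0.0294]
```

```bash
python3 -m jog '[[[0.01,0.02,0.05,0.006,0,0.029,0.1],[0.025,0.02,0.1,0.006,0,0.029,0.1],[0.04,0.02,0.15,0.006,0,0.029,0.1],[0.055,0.02,0.2,0.006,0,0.029,0.1],[0.062,0.02,0.232,0.006,0,0.029,0.1],[0.062,0.02,0.232,0.006,0,0.029,0.1],[0.062,0.02,0.232,0.006,0,0.029,0.1],[0.062,0.02,0.232,0.006,0,0.029,0.1]]]'; python3 -c "
from h import *
st()"; python3 -m jog '[[[0,0,0,0,0,0,0.1],[0,0,0,0,0,0,0.34],[0,0,0,0,0,0,0.34],[0,0,0,0,0,0,0.34],[-0.02,0,-0.08,0,0,0,0.34],[-0.06,0,-0.2,0,0,0,0.34],[-0.09,0,-0.332,0,0,0,0.5],[-0.09,0,-0.332,0,0,0,0.5]]]'; python3 -c "
from h import *
st(); c=cam('scene'); save(c,'d2.png',(230,200,390,360),4)
go([.54,.066,.14],np.pi-.023,.26,True)"
```

```text
time: 34.6
ee_pos: [0.4198, -0.2188, 0.044]
orientation: [2.081, 2.082, -0.271]
wrist_force: [0.1, -0.1, 0.5]
gripper_width: 0.0194
t 34.6 p [ 0.4198 -0.2188  0.044 ] xax [-0.     0.966 -0.258] z [ 0.002 -0.258 -0.966] w 0.0194 F [ 0.1 -0.1  0.5] j [-0.37  0.08  2.28 -0.37  0.72 -0.09]
time: 35.6
ee_pos: [0.423, -0.2207, 0.1871]
orientation: [2.076, 2.074, -0.264]
wrist_force: [0.9, 0.4, -1.0]
gripper_width: 0.0437
t 35.6 p [ 0.423  -0.2207  0.1871] xax [ 0.002  0.965 -0.262] z [ 0.012 -0.262 -0.965] w 0.0437 F [ 0.9  0.4 -1. ] j [-0.37 -0.13  2.17 -0.29  1.01 -0.23]
TCP [0.5413 0.066  0.1352] d [ 0.7224  0.3    -0.0655] rot [-0.2511  0.0049 -0.9524]
```

View pics/d2.png

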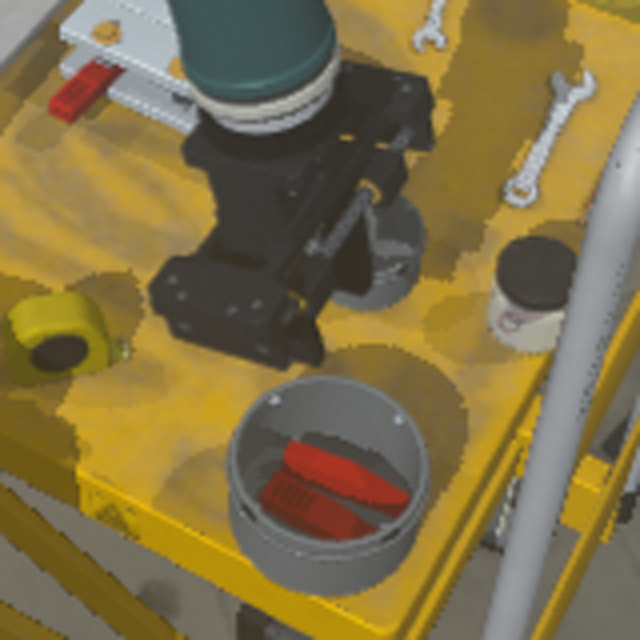

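Both wedges are in the tub, at (345,470) and (320,505). Now wedge 3.

```bash
python3 -m jog '[[[0.1,0.03,-0.03,-0.033,0.001,-0.12,0.5],[0.2,0.07,-0.05,-0.065,0.001,-0.24,0.5],[0.3,0.11,-0.06,-0.1,0.002,-0.36,0.5],[0.4,0.16,-0.06,-0.13,0.002,-0.477,0.5],[0.5,0.21,-0.066,-0.163,0.003,-0.6,0.5],[0.62,0.26,-0.066,-0.19,0.004,-0.715,0.5],[0.722,0.3,-0.066,-0.22,0.005,-0.83,0.5],[0.722,0.3,-0.066,-0.251,0.005,-0.952,0.5]]]'; python3 -c "
from h import *
c=cam('top');hsv=cv2.cvtColor(c['frame'],cv2.COLOR_RGB2HSV);H,S,V=[hsv[...,i] for i in range(3)]
m=((H<8)|(H>172))&(S>120);m[:180]=0;m[225:]=0;m[:,:225]=0;m[:,270:]=0
n,l,ss,ce=cv2.connectedComponentsWithStats(m.astype(np.uint8))
for i in range(1,n):
    if ss[i][4]>20: print(ss[i],np.round(ce[i],1))
st(); go([.560,.0665,.060],np.pi-.023,.26,True);go([.5995,.0660,.028],np.pi-.023,.26,True)"
```

```text
time: 36.65
ee_pos: [0.5397, 0.0683, 0.1317]
orientation: [0.087, 2.885, -0.011]
wrist_force: [-0.4, -0.4, -0.3]
gripper_width: 0.044
[233 194   7  17 105] [236.1 202.1]
t 36.7 p [0.5393 0.0668 0.1319] xax [-0.966  0.051 -0.252] z [ 0.252 -0.015 -0.968] w 0.0441 F [ 1.5 -1.6 -1.2] j [ 0.1  -0.01  2.18 -0.06  0.73 -1.38]
TCP [0.5613 0.0665 0.0552] d [-0.0048  0.0026  0.1995] rot [-0.0061 -0.0033 -0.0185]
TCP [0.6008 0.066  0.0232] d [-0.0801  0.0067  0.3018] rot [-0.0061 -0.0033 -0.0185]
```

```bash
python3 -m jog '[[[-0.005,0.003,0.11,-0.006,-0.003,-0.018,0.5],[-0.005,0.003,0.2,-0.006,-0.003,-0.018,0.5],[-0.03,0.005,0.24,-0.006,-0.003,-0.018,0.5],[-0.055,0.006,0.275,-0.006,-0.003,-0.018,0.5],[-0.08,0.007,0.302,-0.006,-0.003,-0.018,0.5],[-0.08,0.007,0.302,-0.006,-0.003,-0.018,0.5],[-0.08,0.007,0.302,-0.006,-0.003,-0.018,0.5],[-0.08,0.007,0.302,-0.006,-0.003,-0.018,0.5]]]' 10;  python3 -m jog '[[[0,0,0,0,0,0,0.1],[0,0,0,0,0,0,0.1],[0,0,0,0,0,0,0.1],[0,0,0,0,0,0,0.1],[0,0,0,0,0,0,0.1],[0,0,0,0,0,0,0.1],[0,0,0,0,0,0,0.1],[0,0,0,0,0,0,0.1]]]' 10; python3 -m jog '[[[0,0,0,0,0,0,0.1],[0,0,0,0,0,0,0.1],[0,0,0,0,0,0,0.1],[0,0,0,0,0,0,0.1],[0,0,0,0,0,0,0.1],[0,0,0,0,0,0,0.1],[0,0,0,0,0,0,0.1],[0,0,0,0,0,0,0.1]]]' 40; python3 -c "
from h import *
st(); swing2((.6425,.0645),-.023,[.1,.2,.1,0,-.1,-.2,-.1,0],np.array([.25,.5,1,1.5,2,2.5,3,4])*1e-3)"
```

```text
time: 37.7
ee_pos: [0.6006, 0.0661, 0.0236]
orientation: [0.035, 2.881, -0.004]
wrist_force: [-0.7, 0.5, -0.0]
gripper_width: 0.0438
time: 38.7
ee_pos: [0.6005, 0.0663, 0.0237]
orientation: [0.035, 2.882, -0.004]
wrist_force: [-4.9, 2.2, 5.7]
gripper_width: 0.02
time: 39.7
ee_pos: [0.6005, 0.0663, 0.0238]
orientation: [0.035, 2.882, -0.004]
wrist_force: [-3.2, 1.4, 4.8]
gripper_width: 0.0192
t 39.7 p [0.6005 0.0663 0.0238] xax [-0.966  0.023 -0.257] z [ 0.257 -0.006 -0.966] w 0.0192 F [-3.2  1.4  4.8] j [ 0.08  0.25  2.12 -0.06  0.51 -1.42]
r 0.042
[0.0, -0.013, -0.0, -0.016, -0.0, -0.062]
[-0.001, -0.023, 0.0, -0.033, -0.0, -0.124]
[0.002, -0.013, -0.001, -0.016, -0.0, -0.062]
[0.004, -0.002, -0.001, 0.0, -0.0, -0.001]
[0.004, 0.009, -0.001, 0.016, -0.0, 0.061]
[0.004, 0.02, -0.001, 0.033, -0.0, 0.122]
[0.007, 0.009, -0.002, 0.016, -0.0, 0.061]
[0.01, -0.002, -0.003, 0.0, -0.0, -0.001]
```

```bash
python3 -m jog '[[[0,-0.012,0,-0.016,0,-0.062,0.1],[-0.001,-0.022,0,-0.033,0,-0.123,0.1],[0.002,-0.012,-0.001,-0.016,0,-0.062,0.1],[0.004,-0.001,-0.001,0,0,0,0.1],[0.004,0.01,-0.001,0.016,0,0.062,0.1],[0.004,0.021,-0.001,0.033,0,0.123,0.1],[0.007,0.01,-0.002,0.016,0,0.062,0.1],[0.009,-0.002,-0.002,0,0,0,0.1]]]'; python3 -m jog '[[[0.001,-0.012,0,-0.016,0,-0.06,0.1],[0,-0.024,0,-0.033,0,-0.122,0.1],[0.003,-0.012,-0.001,-0.016,0,-0.06,0.1],[0.005,0,-0.001,0,0,0.002,0.1],[0.005,0.012,-0.001,0.017,0,0.063,0.1],[0.004,0.023,-0.001,0.034,0,0.125,0.1],[0.007,0.012,-0.002,0.017,0,0.063,0.1],[0.01,-0.001,-0.003,0,0,0.002,0.1]]]';python3 -m jog '[[[0.001,-0.013,0,-0.016,0,-0.06,0.1],[0,-0.026,0,-0.033,0,-0.122,0.1],[0.003,-0.013,-0.001,-0.016,0,-0.06,0.1],[0.005,0,-0.001,0,0,0.002,0.1],[0.005,0.012,-0.001,0.017,0,0.063,0.1],[0.004,0.025,-0.001,0.034,0,0.125,0.1],[0.007,0.012,-0.002,0.017,0,0.063,0.1],[0.01,-0.001,-0.003,0,0,0.002,0.1]]]'; python3 -c "
from h import *
st(); swing2((.6425,.065),-.023,[.1,.2,.1,0,-.1,-.2,-.1,0],np.array([.5,1,1.5,2,2.5,3,3.5,4])*1e-3)"
```

```text
time: 40.7
ee_pos: [0.5977, 0.0659, 0.0239]
orientation: [0.03, 2.88, -0.003]
wrist_force: [-0.2, 3.0, 1.4]
gripper_width: 0.0196
time: 41.7
ee_pos: [0.5945, 0.0657, 0.024]
orientation: [0.028, 2.878, -0.001]
wrist_force: [2.6, 3.4, -2.2]
gripper_width: 0.0195
time: 42.7
ee_pos: [0.5911, 0.0656, 0.0241]
orientation: [0.027, 2.876, -0.0]
wrist_force: [3.3, 2.7, -2.6]
gripper_width: 0.0192
t 42.7 p [0.5911 0.0656 0.0241] xax [-0.965  0.019 -0.262] z [ 0.262 -0.003 -0.965] w 0.0192 F [ 3.3  2.7 -2.6] j [ 0.08  0.24  2.14 -0.05  0.5  -1.43]
r 0.0514
[0.001, -0.011, 0.001, -0.014, 0.004, -0.059]
[0.0, -0.024, 0.001, -0.031, 0.004, -0.121]
[0.003, -0.012, -0.0, -0.014, 0.004, -0.059]
[0.005, 0.002, -0.001, 0.002, 0.004, 0.002]
[0.006, 0.015, -0.001, 0.019, 0.003, 0.064]
[0.005, 0.029, -0.0, 0.035, 0.003, 0.125]
[0.008, 0.015, -0.001, 0.019, 0.003, 0.064]
[0.01, 0.002, -0.002, 0.002, 0.004, 0.002]
```

```bash
python3 -m jog '[[[0.001,-0.011,0,-0.014,0.003,-0.059,0.1],[0,-0.024,0.001,-0.031,0.003,-0.121,0.1],[0.003,-0.012,0,-0.014,0.003,-0.059,0.1],[0.005,0.002,-0.001,0.002,0.003,0.002,0.1],[0.005,0.015,-0.001,0.019,0.003,0.064,0.1],[0.005,0.029,0,0.035,0.003,0.125,0.1],[0.008,0.015,-0.001,0.019,0.003,0.064,0.1],[0.01,0.001,-0.002,0.002,0.003,0.003,0.1]]]'; python3 -m jog '[[[0.001,-0.014,0,-0.016,0.001,-0.06,0.1],[0,-0.028,0,-0.033,0.001,-0.122,0.1],[0.003,-0.014,-0.001,-0.016,0.001,-0.06,0.1],[0.005,0,-0.001,0,0.001,0.002,0.1],[0.005,0.014,-0.001,0.017,0.001,0.063,0.1],[0.004,0.028,-0.001,0.034,0.001,0.125,0.1],[0.007,0.014,-0.002,0.017,0.001,0.063,0.1],[0.01,-0.001,-0.003,0,0.001,0.002,0.1]]]';python3 -m jog '[[[0.001,-0.015,0,-0.016,0.001,-0.06,0.1],[0,-0.03,0,-0.033,0.001,-0.122,0.1],[0.003,-0.015,-0.001,-0.016,0.001,-0.06,0.1],[0.005,0,-0.001,0,0.001,0.002,0.1],[0.005,0.015,-0.001,0.017,0.001,0.063,0.1],[0.004,0.03,-0.001,0.034,0.001,0.125,0.1],[0.007,0.015,-0.002,0.017,0.001,0.063,0.1],[0.01,-0.001,-0.003,0,0.001,0.002,0.1]]]'; python3 -c "
from h import *
st(); swing2((.6425,.065),-.023,[.1,.2,.1,0,-.1,-.2,-.1,0],np.array([.5,1,1.5,2,2.5,3,3.5,4])*1e-3)"
```

```text
time: 43.7
ee_pos: [0.588, 0.0663, 0.024]
orientation: [0.029, 2.879, -0.003]
wrist_force: [0.6, 1.9, -0.2]
gripper_width: 0.0193
time: 44.7
ee_pos: [0.5846, 0.0661, 0.0241]
orientation: [0.028, 2.878, -0.001]
wrist_force: [1.9, 2.4, -1.6]
gripper_width: 0.0197
time: 45.7
ee_pos: [0.581, 0.0661, 0.0241]
orientation: [0.026, 2.879, 0.0]
wrist_force: [1.0, 2.3, -0.9]
gripper_width: 0.0193
t 45.7 p [0.581  0.0661 0.0241] xax [-0.965  0.018 -0.26 ] z [ 0.26  -0.002 -0.966] w 0.0193 F [ 1.   2.3 -0.9] j [ 0.08  0.22  2.16 -0.05  0.5  -1.43]
r 0.0615
[0.001, -0.015, 0.001, -0.014, 0.002, -0.059]
[-0.0, -0.03, 0.001, -0.031, 0.002, -0.12]
[0.003, -0.015, 0.0, -0.014, 0.002, -0.059]
[0.005, 0.001, -0.0, 0.002, 0.002, 0.003]
[0.005, 0.017, -0.001, 0.019, 0.002, 0.064]
[0.004, 0.033, -0.0, 0.035, 0.002, 0.126]
[0.008, 0.017, -0.001, 0.019, 0.002, 0.064]
[0.01, 0.001, -0.002, 0.002, 0.002, 0.003]
```

```bash
python3 -m jog '[[[0.001,-0.015,0.001,-0.014,0.002,-0.059,0.1],[0,-0.03,0.001,-0.031,0.002,-0.12,0.1],[0.003,-0.015,0,-0.014,0.002,-0.059,0.1],[0.005,0.001,0,0.002,0.002,0.003,0.1],[0.005,0.017,-0.001,0.019,0.002,0.064,0.1],[0.004,0.033,0,0.035,0.002,0.126,0.1],[0.008,0.017,-0.001,0.019,0.002,0.064,0.1],[0.01,0,-0.002,0.002,0.002,0.003,0.1]]]'; python3 -m jog '[[[0.001,-0.017,0,-0.016,0.001,-0.06,0.1],[-0.001,-0.034,0,-0.033,0.001,-0.122,0.1],[0.003,-0.017,-0.001,-0.016,0.001,-0.06,0.1],[0.005,0,-0.001,0,0.001,0.002,0.1],[0.005,0.016,-0.001,0.017,0.001,0.063,0.1],[0.004,0.032,-0.001,0.034,0.001,0.125,0.1],[0.007,0.016,-0.002,0.017,0.001,0.063,0.1],[0.01,-0.001,-0.003,0,0.001,0.002,0.1]]]';python3 -m jog '[[[0.001,-0.018,0,-0.016,0.001,-0.06,0.1],[-0.001,-0.036,0,-0.033,0.001,-0.122,0.1],[0.003,-0.018,-0.001,-0.016,0.001,-0.06,0.1],[0.005,0,-0.001,0,0.001,0.002,0.1],[0.005,0.018,-0.001,0.017,0.001,0.063,0.1],[0.004,0.035,-0.001,0.034,0.001,0.125,0.1],[0.007,0.018,-0.002,0.017,0.001,0.063,0.1],[0.011,-0.001,-0.003,0,0.001,0.002,0.1]]]'; python3 -c "
from h import *
st()"
```

```text
time: 46.7
ee_pos: [0.5776, 0.0665, 0.0239]
orientation: [0.027, 2.88, -0.003]
wrist_force: [-0.6, 4.2, 0.7]
gripper_width: 0.0195
time: 47.7
ee_pos: [0.5746, 0.066, 0.0242]
orientation: [0.026, 2.88, -0.002]
wrist_force: [2.3, -0.4, -0.8]
gripper_width: 0.0192
time: 48.7
ee_pos: [0.5702, 0.0658, 0.0239]
orientation: [0.023, 2.881, -0.001]
wrist_force: [-0.1, 0.1, -1.1]
gripper_width: 0.0195
t 48.7 p [0.5702 0.0658 0.0239] xax [-0.966  0.016 -0.258] z [ 0.258 -0.003 -0.966] w 0.0195 F [-0.1  0.1 -1.1] j [ 0.09  0.2   2.18 -0.05  0.49 -1.43]
```

```bash
python3 -m jog '[[[0.01,0,-0.003,0,0,0,0.1],[0.02,0,-0.005,0,0,0,0.1],[0.05,0,-0.013,0,0,0,0.1],[0.0965,0,-0.026,0,0,0,0.1],[0.1,0,-0.03,0,0,0,0.1],[0.05,0,-0.2,0,0,0,0.1],[0,0,-0.388,0,0,0,0.1],[0,0,-0.388,0,0,0,0.1]]]'
cat >> h.py <<'E'
def circ(c,box,r0,r1,z,ch=1):
    f=cv2.resize(c["frame"][box[1]:box[3],box[0]:box[2]],None,fx=4,fy=4,interpolation=cv2.INTER_CUBIC)
    g=cv2.GaussianBlur(cv2.cvtColor(f,cv2.COLOR_RGB2HSV)[...,ch],(7,7),0)
    k=cv2.HoughCircles(g,cv2.HOUGH_GRADIENT,1,200,param1=80,param2=15,minRadius=r0*4,maxRadius=r1*4)
    if k is None: print("no circle"); return
    for u,v,r in k[0][:2]:
        U,V=(u+.5)/4-.5+box[0],(v+.5)/4-.5+box[1]; print("circ",round(U,1),round(V,1),"r",r/4,"world",np.round(onz(c,U,V,z),4))
E
python3 -c "
from h import *
st(); c=cam('top'); save(c,'w3.png',(170,130,370,295),4)
circ(c,(295,225,375,310),18,22,.062)
circ(c,(165,220,245,300),18,22,.018)
go([.412,-.237+.020,.14],np.pi/2,.26,True)"
```

```text
time: 49.7
ee_pos: [0.5334, 0.0667, 0.1796]
orientation: [0.023, 2.872, 0.0]
wrist_force: [1.3, -0.3, -0.8]
gripper_width: 0.0194
t 49.7 p [0.5334 0.0667 0.1796] xax [-0.964  0.016 -0.267] z [ 0.267 -0.002 -0.964] w 0.0194 F [ 1.3 -0.3 -0.8] j [ 0.09 -0.09  2.15 -0.04  0.81 -1.44]
circ 337.2 268.0 r 21.3 world [ 0.4133 -0.236   0.062 ]
circ 202.8 259.8 r 20.2 world [0.4339 0.1643 0.018 ]
TCP [ 0.412  -0.2183  0.1352] d [ 0.3146 -0.7177  0.0307] rot [0.2617 0.0051 0.9547]
```

View pics/w3.png

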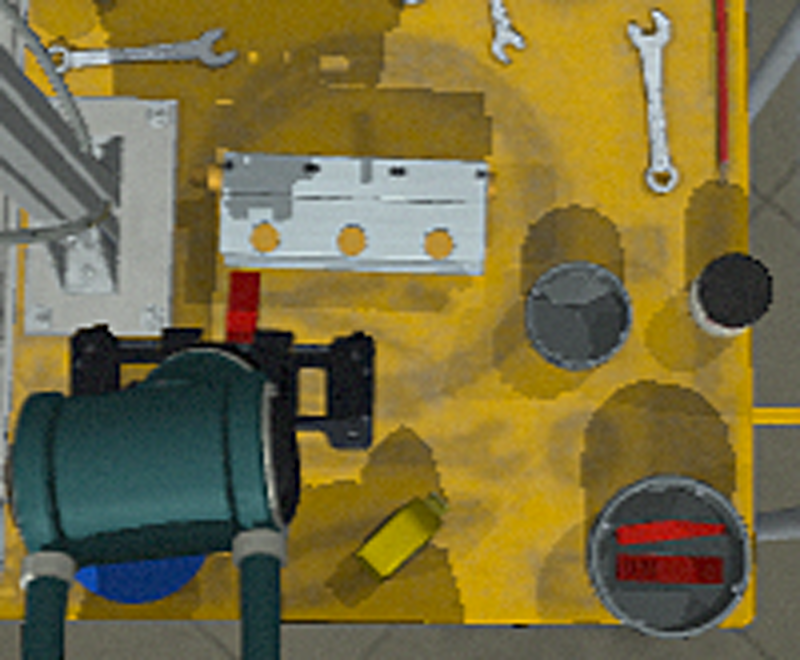

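All three wedges are out, and the tub is at (669,556) with two wedges inside. I'll place the third.

```bash
python3 -m jog '[[[0.1,-0.15,0,0.033,0.001,0.12,0.1],[0.15,-0.26,0,0.065,0.002,0.24,0.1],[0.2,-0.37,0,0.1,0.003,0.36,0.1],[0.25,-0.47,0,0.13,0.004,0.477,0.1],[0.28,-0.57,0,0.163,0.005,0.6,0.1],[0.3,-0.65,0.01,0.195,0.005,0.715,0.1],[0.315,-0.718,0.02,0.23,0.005,0.83,0.1],[0.315,-0.718,0.02,0.262,0.005,0.955,0.1]]]'; python3 -c "
from h import *
st(); go([.405,-.236+.020,.056],np.pi/2,.26,True)"
```

```text
time: 50.75
ee_pos: [0.4096, -0.2194, 0.1379]
orientation: [2.031, 2.129, -0.268]
wrist_force: [-0.2, -0.2, -0.5]
gripper_width: 0.0192
t 50.75 p [ 0.4096 -0.2194  0.1379] xax [-0.046  0.965 -0.258] z [ 0.01  -0.257 -0.966] w 0.0192 F [-0.2 -0.2 -0.5] j [-0.38 -0.09  2.24 -0.3   0.91 -0.25]
TCP [ 0.405  -0.2173  0.0512] d [ 0.0616 -0.0108  0.2079] rot [0.0066 0.0004 0.029 ]
```

```bash
python3 -m jog '[[[0.01,-0.01,0.05,0.006,0,0.029,0.1],[0.025,-0.01,0.1,0.006,0,0.029,0.1],[0.04,-0.01,0.15,0.006,0,0.029,0.1],[0.055,-0.01,0.19,0.006,0,0.029,0.1],[0.062,-0.011,0.208,0.006,0,0.029,0.1],[0.062,-0.011,0.208,0.006,0,0.029,0.1],[0.062,-0.011,0.208,0.006,0,0.029,0.1],[0.062,-0.011,0.208,0.006,0,0.029,0.1]]]'; python3 -c "
from h import *
st()"; python3 -m jog '[[[0,0,0,0,0,0,0.1],[0,0,0,0,0,0,0.34],[0,0,0,0,0,0,0.34],[0,0,0,0,0,0,0.34],[-0.02,0,-0.08,0,0,0,0.34],[-0.06,0,-0.2,0,0,0,0.34],[-0.09,0,-0.332,0,0,0,0.5],[-0.09,0,-0.332,0,0,0,0.5]]]'; python3 -c "
from h import *
st(); c=cam('scene'); save(c,'d3.png',(150,220,390,370),3.3)
c=cam('top'); circ(c,(165,220,245,300),18,22,.018)
go([.433,.163,.15],np.pi/2,0)"
```

```text
time: 51.75
ee_pos: [0.4057, -0.2174, 0.0519]
orientation: [2.081, 2.081, -0.271]
wrist_force: [0.0, 0.2, 0.5]
gripper_width: 0.0196
t 51.75 p [ 0.4057 -0.2174  0.0519] xax [ 0.     0.966 -0.258] z [ 0.003 -0.258 -0.966] w 0.0196 F [0.  0.2 0.5] j [-0.38  0.04  2.3  -0.37  0.73 -0.11]
time: 52.75
ee_pos: [0.4088, -0.2193, 0.195]
orientation: [2.076, 2.073, -0.264]
wrist_force: [0.7, -0.3, -0.5]
gripper_width: 0.0438
t 52.75 p [ 0.4088 -0.2193  0.195 ] xax [ 0.003  0.965 -0.262] z [ 0.012 -0.262 -0.965] w 0.0438 F [ 0.7 -0.3 -0.5] j [-0.38 -0.16  2.18 -0.28  1.03 -0.24]
circ 203.8 260.2 r 20.2 world [0.4325 0.1612 0.018 ]
TCP [0.433 0.163 0.15 ] d [ 0.9458  0.0685 -0.1498] rot [ 0.0024  0.1665 -0.0003]
```

View pics/d3.png

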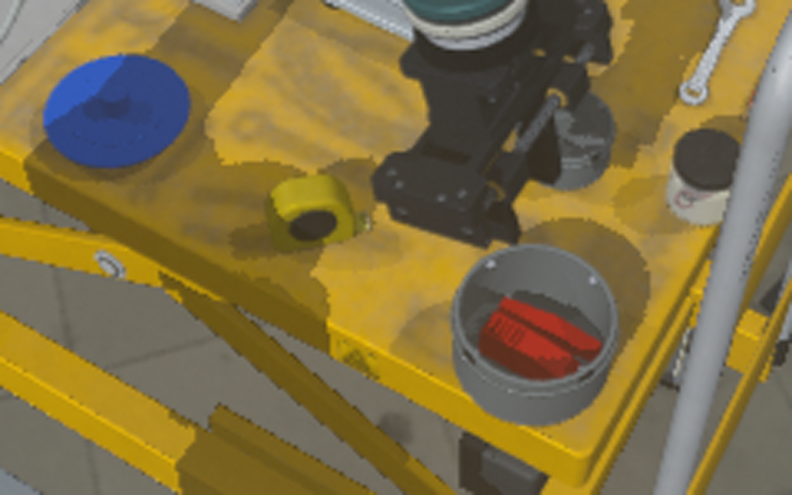

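The third wedge is stacked on the second, well below the rim at (535,335). The lid is at (117,110). I'll measure the lid in the scene view too and move above it.

```bash
python3 -c "
from h import *
for n in ('scene','top'):
    c=cam(n);hsv=cv2.cvtColor(c['frame'],cv2.COLOR_RGB2HSV);H,S,V=[hsv[...,i] for i in range(3)]
    m=((H>100)&(H<130)&(S>120)).astype(np.uint8); m[:225]=0;m[300:]=0;m[:,:150]=0;m[:,250:]=0
    ct=max(cv2.findContours(m,0,1)[0],key=cv2.contourArea); e=cv2.fitEllipse(cv2.convexHull(ct)); print(n,np.round(e[0],1),np.round(e[1],1),np.round(onz(c,*e[0],.018),4))
    f=c['frame'][225:300,150:250,::-1]; save(c,'k_'+n+'.png',(int(e[0][0])-25,int(e[0][1])-25,int(e[0][0])+25,int(e[0][1])+25),8)
a=np.hstack([cv2.imread('pics/k_scene.png'),cv2.imread('pics/k_top.png')]);cv2.imwrite('pics/k.png',np.clip(a*1.8,0,255).astype(np.uint8))
"
python3 -m jog '[[[0.12,0.01,-0.02,0,0.02,0,0.5],[0.25,0.02,-0.05,0,0.05,0,0.5],[0.38,0.03,-0.07,0,0.08,0,0.5],[0.5,0.04,-0.09,0,0.1,0,0.5],[0.65,0.05,-0.11,0,0.12,0,0.5],[0.8,0.06,-0.13,0,0.15,0,0.5],[0.946,0.068,-0.15,0.002,0.1665,0,0.5],[0.946,0.068,-0.15,0.002,0.1665,0,0.5]]]'
```

```text
scene [184.8 253.3] [32.7 44.1] [0.4301 0.1621 0.018 ]
top [203.3 260.5] [39.  39.9] [0.4318 0.1626 0.018 ]
time: 53.95
ee_pos: [0.4294, 0.1658, 0.1458]
orientation: [-2.212, -2.222, 0.009]
wrist_force: [-0.3, 0.0, 0.3]
gripper_width: 0.0441
```

View pics/k.png

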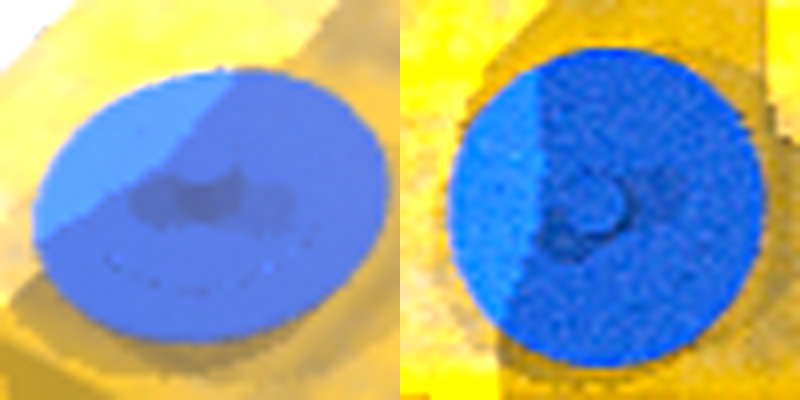

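Both views agree on the lid at about (0.431, 0.1625), with the knob in the middle. Descending to grasp it.

```bash
python3 -c "
from h import *
st(); go([.431,.1625,.070],np.pi/2,0); go([.431,.1625,.036],np.pi/2,0)"
```

```text
t 53.95 p [0.4294 0.1658 0.1458] xax [-0.004  1.     0.001] z [-0.008  0.001 -1.   ] w 0.0441 F [-0.3  0.   0.3] j [ 0.31 -0.05  2.15  0.    1.04  0.31]
TCP [0.431  0.1625 0.07  ] d [-0.0085  0.0055  0.1893] rot [-0.0053 -0.0004  0.0027]
TCP [0.431  0.1625 0.036 ] d [-0.0086  0.0062  0.2743] rot [-0.0053 -0.0004  0.0027]
```

```bash
python3 -m jog '[[[-0.008,0.006,0.1,-0.005,0,0.003,0.5],[-0.008,0.006,0.19,-0.005,0,0.003,0.5],[-0.008,0.006,0.24,-0.005,0,0.003,0.5],[-0.008,0.006,0.274,-0.005,0,0.003,0.5],[-0.008,0.006,0.274,-0.005,0,0.003,0.5],[-0.008,0.006,0.274,-0.005,0,0.003,0.1],[-0.008,0.006,0.274,-0.005,0,0.003,0.1],[-0.008,0.006,0.274,-0.005,0,0.003,0.1]]]' 10; python3 -m jog '[[[0,0,0,0,0,0,0.1],[0,0,0,0,0,0,0.1],[0,0,0,0,0,0,0.1],[0,0,0,0,0,0,0.1],[0,0,-0.02,0,0,0,0.1],[0,0,-0.1,0,0,0,0.1],[0,0,-0.2,0,0,0,0.1],[0,0,-0.3,0,0,0,0.1]]]' 40; python3 -c "
from h import *
st(); c=cam('scene'); save(c,'lift.png',(130,180,300,310),4.5)
circ(cam('top'),(295,225,375,310),18,22,.062)
go([.4120,-.2365,.16],np.pi/2,0)"
```

```text
time: 54.95
ee_pos: [0.4319, 0.163, 0.0371]
orientation: [2.222, 2.221, 0.003]
wrist_force: [0.2, -0.8, 2.1]
gripper_width: 0.0239
time: 55.95
ee_pos: [0.4314, 0.1627, 0.1585]
orientation: [2.222, 2.221, 0.003]
wrist_force: [-0.1, 0.4, -0.7]
gripper_width: 0.0229
t 55.95 p [0.4314 0.1627 0.1585] xax [0.    1.    0.001] z [ 0.001  0.001 -1.   ] w 0.0229 F [-0.1  0.4 -0.7] j [ 0.31 -0.07  2.15  0.    1.06  0.31]
circ 336.2 269.0 r 21.25 world [ 0.4104 -0.2331  0.062 ]
TCP [ 0.412  -0.2365  0.16  ] d [-1.0011 -0.0579  0.0014] rot [ 0.0072 -0.0027 -0.0002]
```

View pics/lift.png

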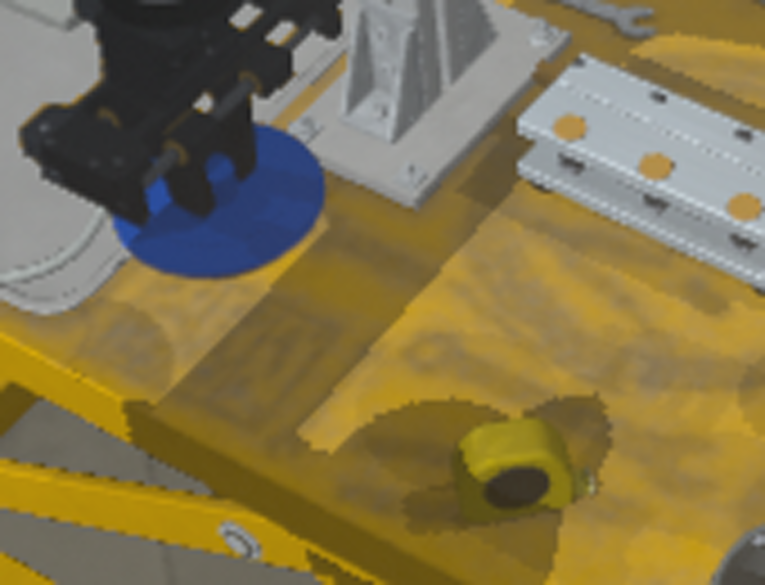

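The lid is held by its knob. The tub has to be known to about 2 mm, so I'll do one precise edge measurement in both views, using only the rim's far side from each camera.

```bash
cat >> h.py <<'E'
def rim(c,c0,R0=.0605,z=.060):
    from scipy.ndimage import map_coordinates as mc
    from scipy.optimize import least_squares
    S=cv2.cvtColor(c["frame"],cv2.COLOR_RGB2HSV)[...,1].astype(float)
    c0=np.array(c0,float)
    for it in range(3):
        away=c0-np.array(c["xyz"][:2]); a0=np.arctan2(away[1],away[0]); pts=[]
        for a in a0+np.linspace(-1.9,1.9,60):
            rr=np.arange(.048,.074,.0005); P=np.c_[c0[0]+rr*np.cos(a),c0[1]+rr*np.sin(a),0*rr+z]
            u,v=proj(c,P); s=mc(S,[v,u],order=1)
            i=np.nonzero((s[:-1]<100)&(s[1:]>=100))[0]
            if len(i) and s[min(i[0]+10,len(s)-1)]>130: pts.append(P[i[0],:2])
        pts=np.array(pts); f=least_squares(lambda q:np.hypot(*(pts-q).T)-R0,c0,loss="soft_l1",f_scale=.001); c0=f.x
    print("rim",len(pts),np.round(c0,4),"resid",round(1000*np.median(abs(f.fun)),2),"mean r",round(np.mean(np.hypot(*(pts-c0).T)),4)); return c0
E
python3 -c "
from h import *
rim(cam('top'),(.411,-.2355)); rim(cam('scene'),(.411,-.2355))"
```

```text
rim 40 [ 0.4111 -0.2339] resid 0.53 mean r 0.0604
rim 43 [ 0.411  -0.2373] resid 0.89 mean r 0.0604
```

```bash
python3 -m jog '[[[-0.1,-0.01,0,0.007,-0.003,0,0.1],[-0.22,-0.02,0,0.007,-0.003,0,0.1],[-0.36,-0.03,0,0.007,-0.003,0,0.1],[-0.5,-0.04,0,0.007,-0.003,0,0.1],[-0.64,-0.05,0,0.007,-0.003,0,0.1],[-0.78,-0.05,0,0.007,-0.003,0,0.1],[-0.92,-0.05,0,0.007,-0.003,0,0.1],[-0.996,-0.051,0,0.007,-0.003,0,0.1]]]'; python3 -c "
from h import *
st(); s=env.state(); zt=s['ee_pos'][2]-.037+.018
for n in ('scene','top'):
    c=cam(n);hsv=cv2.cvtColor(c['frame'],cv2.COLOR_RGB2HSV);H,S,V=[hsv[...,i] for i in range(3)]
    m=((H>100)&(H<130)&(S>110)).astype(np.uint8); u,v=proj(c,[.411,-.2356,zt]); u,v=int(u),int(v); k=np.zeros_like(m);k[v-35:v+35,u-35:u+35]=1;m*=k
    ct=max(cv2.findContours(m,0,1)[0],key=cv2.contourArea); e=cv2.fitEllipse(cv2.convexHull(ct)); print(n,np.round(e[0],1),np.round(e[1],1),np.round(onz(c,*e[0],zt),4)); save(c,'lt_'+n+'.png',(u-40,v-40,u+40,v+40),5)
cv2.imwrite('pics/lt.png',np.hstack([cv2.imread('pics/lt_scene.png'),cv2.imread('pics/lt_top.png')]))
"
```

```text
time: 57.15
ee_pos: [0.4101, -0.2373, 0.155]
orientation: [-2.22, -2.214, 0.013]
wrist_force: [0.5, -0.2, -0.8]
gripper_width: 0.0226
t 57.15 p [ 0.4101 -0.2373  0.155 ] xax [ 0.003  1.    -0.001] z [-0.01  -0.001 -1.   ] w 0.0226 F [ 0.5 -0.2 -0.8] j [-0.57 -0.03  2.12 -0.01  1.06 -0.57]
scene [313.7 298.6] [44.6 52.8] [ 0.4051 -0.2391  0.136 ]
top [328.5 264.3] [14.1 36.5] [ 0.4224 -0.2021  0.136 ]
```

View pics/lt.png

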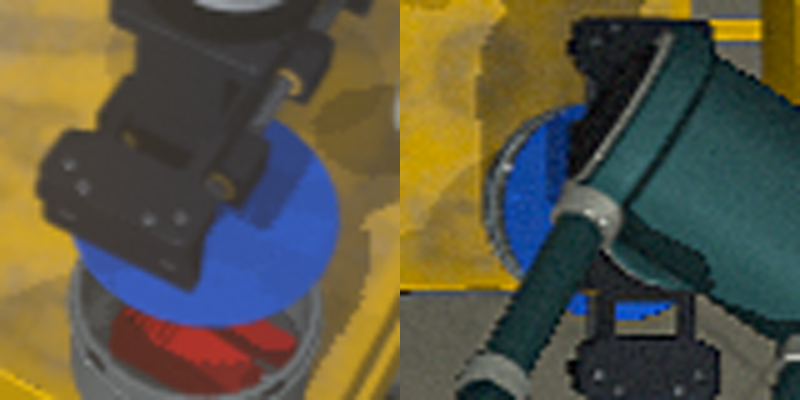

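The lid sits over the tub but is partly occluded, so I'll use the mean estimate of (0.411, -0.2356). I'll lower to just above the rim and then feel the way in.

```bash
python3 -c "
from h import *
go([.411,-.2358,.107],np.pi/2,0)"; python3 -m jog '[[[0,0.001,0.03,0,0,0,0.1],[0.004,0.002,0.08,-0.004,0.001,0.004,0.1],[0.004,0.002,0.12,-0.006,0.001,0.004,0.1],[0.004,0.002,0.12,-0.006,0.001,0.004,0.1],[0.004,0.002,0.12,-0.006,0.001,0.004,0.1],[0.004,0.002,0.12,-0.006,0.001,0.004,0.1],[0.004,0.002,0.12,-0.006,0.001,0.004,0.1],[0.004,0.002,0.12,-0.006,0.001,0.004,0.1]]]'; python3 -c "
from h import *
st(); go([.411,-.2358,.098],np.pi/2,0); go([.411,-.2358,.093],np.pi/2,0)
save(cam('scene'),'near.png',(270,240,370,350),5)"
```

```text
TCP [ 0.411  -0.2358  0.107 ] d [0.0044 0.0027 0.1205] rot [-0.0064  0.0012 -0.0025]
time: 58.25
ee_pos: [0.411, -0.2362, 0.1076]
orientation: [2.233, 2.209, -0.001]
wrist_force: [0.3, -0.6, -0.4]
gripper_width: 0.023
t 58.25 p [ 0.411  -0.2362  0.1076] xax [ 0.01   1.    -0.001] z [ 0.    -0.001 -1.   ] w 0.023 F [ 0.3 -0.6 -0.4] j [-0.57  0.03  2.16 -0.    0.95 -0.56]
TCP [ 0.411  -0.2358  0.098 ] d [ 0.0009 -0.      0.0241] rot [ 0.0001  0.0005 -0.0066]
TCP [ 0.411  -0.2358  0.093 ] d [ 0.001  -0.      0.0366] rot [ 0.0001  0.0005 -0.0066]
```

View pics/near.png

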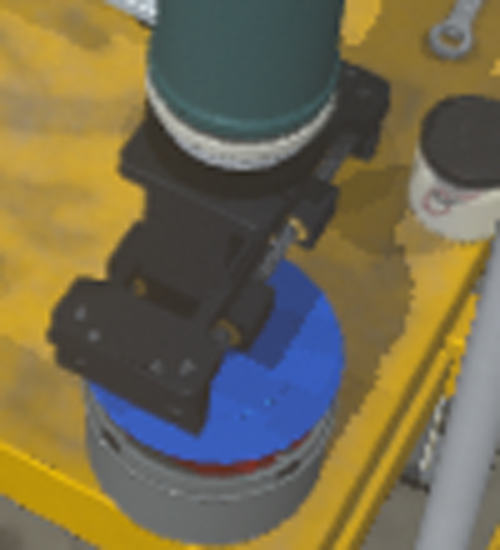

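That was my 16th picture, so from here I use only numeric checks. The lid looks centred over the tub. Descending by feel.

```bash
python3 -m jog '[[[0.001,0,0.01,0,0,0,0.1],[0.001,0,0.018,0,0,0,0.1],[0.001,0,0.022,0,0,0,0.1],[0.001,0,0.024,0,0,0,0.1],[0.001,0,0.026,0,0,0,0.1],[0.001,0,0.028,0,0,0,0.1],[0.001,0,0.028,0,0,0,0.1],[0.001,0,0.028,0,0,0,0.1]]]'; python3 -c "
from h import *
st(); print(np.round(env.state()['torque'],2))"
```

```text
time: 59.3
ee_pos: [0.4109, -0.2358, 0.0964]
orientation: [2.233, 2.209, -0.001]
wrist_force: [0.0, -0.6, -1.5]
gripper_width: 0.0231
t 59.3 p [ 0.4109 -0.2358  0.0964] xax [ 0.01   1.    -0.001] z [ 0.    -0.001 -1.   ] w 0.0231 F [ 0.  -0.6 -1.5] j [-0.57  0.04  2.17 -0.    0.93 -0.56]
[-0.07  0.03  0.02]
```

The plug is 2.6 mm below the rim with no side force. Lowering onto the catches.

```bash
python3 -m jog '[[[0,0,0.003,0,0,0,0.1],[0,0,0.005,0,0,0,0.1],[0,0,0.007,0,0,0,0.1],[0,0,0.009,0,0,0,0.1],[0,0,0.01,0,0,0,0.1],[0,0,0.011,0,0,0,0.1],[0,0,0.011,0,0,0,0.1],[0,0,0.011,0,0,0,0.1]]]'; python3 -c "
from h import *
st(); print(np.round(env.state()['torque'],2))"
```

```text
time: 60.3
ee_pos: [0.4115, -0.2361, 0.0924]
orientation: [2.232, 2.208, -0.0]
wrist_force: [2.6, -0.8, 5.1]
gripper_width: 0.023
t 60.3 p [ 0.4115 -0.2361  0.0924] xax [ 0.011  1.    -0.001] z [ 0.001 -0.001 -1.   ] w 0.023 F [ 2.6 -0.8  5.1] j [-0.57  0.05  2.18 -0.    0.92 -0.56]
[-0.13 -0.36  0.01]
```

```bash
python3 -m jog '[[[0,0,0.002,0,0,0,0.1],[0,0,0.004,0,0,0,0.1],[0,0,0.006,0,0,0,0.1],[0,0,0.008,0,0,0,0.1],[0,0,0.01,0,0,0,0.1],[0,0,0.01,0,0,0,0.1],[0,0,0.01,0,0,0,0.1],[0,0,0.01,0,0,0,0.1]]]'; python3 -c "
from h import *
st(); print(np.round(env.state()['torque'],2))"
```

```text
time: 61.3
ee_pos: [0.4106, -0.2355, 0.0877]
orientation: [-2.233, -2.21, 0.001]
wrist_force: [1.7, -0.2, -5.1]
gripper_width: 0.0229
t 61.3 p [ 0.4106 -0.2355  0.0877] xax [ 0.01  1.   -0.  ] z [-0.001 -0.    -1.   ] w 0.0229 F [ 1.7 -0.2 -5.1] j [-0.57  0.05  2.18 -0.    0.91 -0.56]
[-0.11 -0.13 -0.03]
```

It snapped past the catches: the force flipped to -5 N. I'll go the rest of the way, let go, and press from the top with shut fingers to be sure.

```bash
python3 -m jog '[[[0,0,0.003,0,0,0,0.1],[0,0,0.006,0,0,0,0.1],[0,0,0.008,0,0,0,0.1],[0,0,0.01,0,0,0,0.1],[0,0,0.01,0,0,0,0.1],[0,0,0.01,0,0,0,0.1],[0,0,0.01,0,0,0,0.1],[0,0,0.01,0,0,0,0.1]]]'; python3 -c "
from h import *
st(); print(np.round(env.state()['torque'],2))"
```

```text
time: 62.3
ee_pos: [0.4106, -0.2357, 0.0851]
orientation: [-2.233, -2.21, 0.001]
wrist_force: [-3.0, 2.1, 10.2]
gripper_width: 0.023
t 62.3 p [ 0.4106 -0.2357  0.0851] xax [ 0.01  1.   -0.  ] z [-0.001 -0.    -1.   ] w 0.023 F [-3.   2.1 10.2] j [-0.57  0.06  2.18 -0.    0.9  -0.56]
[ 0.25  0.53 -0.03]
```

```bash
python3 -m jog '[[[0,0,0,0,0,0,0.45],[0,0,0,0,0,0,0.45],[0,0,0,0,0,0,0.45],[0,0,-0.04,0,0,0,0.45],[0,0,-0.08,0,0,0,0.45],[0,0,-0.1,0,0,0,0],[0,0,-0.1,0,0,0,0],[0,0,-0.1,0,0,0,0]]]'; python3 -m jog '[[[0,0,0,0,0,0,0],[0,0,0,0,0,0,0],[0,0,0.03,0,0,0,0],[0,0,0.045,0,0,0,0],[0,0,0.052,0,0,0,0],[0,0,0.054,0,0,0,0],[0,0,0.056,0,0,0,0],[0,0,0.056,0,0,0,0]]]' 10; python3 -c "
from h import *
st()"
```

```text
time: 63.3
ee_pos: [0.4105, -0.2355, 0.125]
orientation: [-2.232, -2.209, 0.001]
wrist_force: [-0.8, -0.1, -0.0]
gripper_width: 0.0116
time: 64.3
ee_pos: [0.4106, -0.2356, 0.1028]
orientation: [-2.233, -2.21, 0.001]
wrist_force: [-0.0, 0.5, 0.2]
gripper_width: 0.0004
t 64.3 p [ 0.4106 -0.2356  0.1028] xax [ 0.01  1.   -0.  ] z [-0.001 -0.    -1.   ] w 0.0004 F [-0.   0.5  0.2] j [-0.57  0.03  2.17 -0.    0.94 -0.56]
```

```bash
python3 -m jog '[[[0,0,0.001,0,0,0,0],[0,0,0.002,0,0,0,0],[0,0,0.003,0,0,0,0],[0,0,0.004,0,0,0,0],[0,0,0.005,0,0,0,0],[0,0,0.006,0,0,0,0],[0,0,0.006,0,0,0,0],[0,0,0.006,0,0,0,0]]]'; python3 -c "
from h import *
st()"
```

```text
time: 65.3
ee_pos: [0.4108, -0.2358, 0.1023]
orientation: [-2.233, -2.21, 0.001]
wrist_force: [-5.1, 2.9, 14.4]
gripper_width: 0.0007
t 65.3 p [ 0.4108 -0.2358  0.1023] xax [ 0.01  1.   -0.  ] z [-0.001 -0.    -1.   ] w 0.0007 F [-5.1  2.9 14.4] j [-0.57  0.03  2.17 -0.    0.94 -0.56]
```

The knob top is solid at z 0.088, so the lid origin is about 0.048, which means home. One slightly firmer press, then I withdraw and check by numbers.

```bash
python3 -m jog '[[[0,0,0.004,0,0,0,0],[0,0,0.007,0,0,0,0],[0,0,0.007,0,0,0,0],[0,0,0.007,0,0,0,0],[0,0,0.007,0,0,0,0],[0,0,0.007,0,0,0,0],[0,0,0.007,0,0,0,0],[0,0,0.007,0,0,0,0]]]'; python3 -m jog '[[[0,0,-0.1,0,0,0,0],[0,0,-0.2,0,0,0,0],[0.1,0,-0.35,0,0,0,0],[0.2,0,-0.4,0,0,0,0],[0.35,0,-0.4,0,0,0,0],[0.5,0,-0.4,0,0,0,0],[0.65,0,-0.4,0,0,0,0],[0.65,0,-0.4,0,0,0,0]]]'; python3 -c "
from h import *
st()
for n in ('scene','top'):
    c=cam(n);hsv=cv2.cvtColor(c['frame'],cv2.COLOR_RGB2HSV);H,S,V=[hsv[...,i] for i in range(3)]
    m=((H>100)&(H<130)&(S>110)).astype(np.uint8); u,v=proj(c,[.411,-.2356,.066]); u,v=int(u),int(v); k=np.zeros_like(m);k[v-35:v+35,u-35:u+35]=1;m*=k
    ct=max(cv2.findContours(m,0,1)[0],key=cv2.contourArea); e=cv2.fitEllipse(cv2.convexHull(ct)); print(n,'lid',np.round(e[0],1),np.round(e[1],1),np.round(onz(c,*e[0],.066),4))
    P=np.array([[.411+.0605*np.cos(a),-.2356+.0605*np.sin(a),.066] for a in np.linspace(0,6.28,40)]); q=cv2.fitEllipse(np.c_[proj(c,P)].astype(np.float32)); print('  expected level ellipse',np.round(q[0],1),np.round(q[1],1),round(q[2]),'got',round(e[2]))
    r=(((H<8)|(H>172))&(S>120)); print('  red near rail',r[180:225,225:300].sum() if n=='top' else r[205:260,230:320].sum())
c=cam('top');hsv=cv2.cvtColor(c['frame'],cv2.COLOR_RGB2HSV);S,V=hsv[...,1],hsv[...,2]
m=((S<40)&(V>120)).astype(np.uint8); k=np.zeros_like(m);k[165:200,215:300]=1;m*=k
n,l,s,ce=cv2.connectedComponentsWithStats(m);i=1+np.argmax(s[1:,4]);ys,xs=np.nonzero(l==i);print('rail',cv2.minAreaRect(np.c_[xs,ys].astype(np.float32)))
c0=cv2.imread('pics/top0.png'); now=cv2.resize(c['frame'][:,:,::-1],(c0.shape[1],c0.shape[0]),interpolation=cv2.INTER_CUBIC)
for nm,(x,y,w) in dict(tape=(384,375,28),jar=(501,289,24)).items(): print(nm,'mean abs diff',cv2.absdiff(c0[y-w:y+w,x-w:x+w],now[y-w:y+w,x-w:x+w]).mean(), 'shift',cv2.phaseCorrelate(c0[y-w:y+w,x-w:x+w,1].astype(float),now[y-w:y+w,x-w:x+w,1].astype(float)))
"
```

```text
time: 66.3
ee_pos: [0.4108, -0.2358, 0.1023]
orientation: [-2.232, -2.209, 0.002]
wrist_force: [-8.6, 4.8, 21.0]
gripper_width: 0.0003
time: 67.3
ee_pos: [0.4133, 0.0279, 0.2623]
orientation: [-2.224, -2.218, 0.0]
wrist_force: [-0.1, -0.7, 0.0]
gripper_width: 0.0005
t 67.3 p [0.4133 0.0279 0.2623] xax [0.003 1.    0.001] z [-0.001  0.001 -1.   ] w 0.0005 F [-0.1 -0.7  0. ] j [ 0.01 -0.26  2.11  0.    1.29  0.01]
scene lid [311.2 315. ] [44.8 51.2] [ 0.4064 -0.2369  0.066 ]
  expected level ellipse [311.6 314.2] [44.8 52.3] 101 got 100
  red near rail 0
top lid [337.1 269.5] [41.1 41.9] [ 0.4089 -0.2351  0.066 ]
  expected level ellipse [337.3 268.9] [41.5 42.4] 145 got 147
  red near rail 0
rail ((257.9786376953125, 183.1199493408203), (65.9952621459961, 28.15567970275879), 1.9749339818954468)
tape mean abs diff 23.201743197278912 shift ((0.12767144600421432, -0.08260613742110934), 0.572657684043666)
jar mean abs diff 4.46412037037037 shift ((-0.09206521811839607, -0.08083117668022055), 1.0259661894796317)
```

The lid ellipse matches a level, seated lid in both views. The rail box is unchanged (centre 257.98,183.12 against 257.92,183.10 at the start), there is no red left at the rail, and the bystanders haven't shifted. Handing in.

```bash
python3 -c "
from h import *
print(env.hand_in())"
```

```text
the job is handed in; nothing more can be done
None
```

All three wedges are in the large grey tub, the lid is pressed home on it, and the job was handed in at about 67 s of robot time. I worked each wedge loose with ±0.2 rad swings and about 3.5 mm of pull per full swing, then pressed the lid down, finishing with about 21 N on the knob.

**What the last checks showed:**
- **Lid:** the knob top stopped solid at z ≈ 0.088 m, so the lid origin is about 48 mm above the tub's. In both views its outline matches a level, seated flange to about 1 px.
- **Rail:** its outline is within about 0.1 px of where it started, and no red is left at it.
- **Jar and tape measure:** both show shifts of about 0.1 px. The tape's image match was weak (mean difference 23), probably from the arm's shadow or the arm itself, but I saw no sign that it had moved.

**What disagreed or failed:**
- **Tub position:** the two cameras differed by 3.4 mm in y, so I used the mean. The lid then went in without side force.
- **Discarded measurements:** the first tub mask failed, and the lid outline over the tub was too hidden by the arm to use.
- **Final checks:** they were by numbers only, because I had used all 16 picture views.

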